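Change the strap bench over for the next batch

TASK

Change the strap bench over for the next batch: lay every steel strap pattern with a blue rail that lies on the bench flat, rail up, in a compartment of the wooden tray, one to a compartment, its red tip at the tray's red end. To clear the counter, throw its red clutch lever fully away from the knob, wind the black reset knob anticlockwise all the way back to its zero stop, and only then put the lever fully back; patterns and counter may be done in either order. Leave the other things on the bench where they are.

Things in the scene. Friction and masses are not known exactly. Their poses are not given: they have to be found in the camera images.
- counter: Green counter box bolted down, 190 (x) x 104 (y) x 50 high; origin at the centre of its underside, z up. The black reset knob stands on it at x = -45, y = 0 and the red clutch lever at x = +50, y = 0.
- reset_knob (a joint): Angle of the reset knob: 0 at the zero stop (its white mark points to the counter's -x, at the red tick), up to 6.0 further clockwise seen from above. So it is reset by turning anticlockwise seen from above until it stops. Friction about 0.05 N m; it stays where it is left. At 0 the bar grip lies along the counter's x axis.
- reset_knob_grip (a point): Point on the knob's upright axis at the height to grip, 37 above the counter's top. The grip is a bar 61 long, 14 wide, reaching from 25 below to 7 above this point; below the bar is a round disc 64 across. The point turns with the knob: its x axis lies along the bar.
- clutch_lever (a joint): Angle of the clutch lever: 0 engaged (leaning 0.5 rad towards the knob, the counter's -x), 1.0 disengaged (leaning 0.5 rad the other way, the counter's +x). It stays where it is left; pushing it takes about 1 N. Pivot at x = +50, y = 0, z = 72 of the counter, 80 from the centre of the ball.
- clutch_lever_tip (a point): Centre of the red ball (26 across) at the lever's end.
- tray: Wooden pattern tray fixed to the bench, 132 (x) x 188 (y), four open compartments side by side that run along its x axis. Each is 124 x 42 inside and 8 deep, on a floor 4 above the bench; walls 4 thick; their middles at x = 0, y = -69, -23, +23, +69. The end wall at +x is the red end. Origin: centre of the underside, z up.
- pattern0: Loose steel strap pattern, flat plate 110 long x 32 wide x 8 thick, square at the tail end, rounded (radius 16) and painted red on top at the tip end. On top, centred, a blue grip rail 56 long x 14 wide x 20 tall runs lengthwise (its top is 28 above the underside). About 0.12 kg. Origin: centre of the underside, +x to the red tip, +z up. May be absent.
- tip0 (a point): The end of pattern0's red tip, at x = +55, z = 4 of the pattern.
- pattern1: Loose steel strap pattern, flat plate 110 long x 32 wide x 8 thick, square at the tail end, rounded (radius 16) and painted red on top at the tip end. On top, centred, a blue grip rail 56 long x 14 wide x 20 tall runs lengthwise (its top is 28 above the underside). About 0.12 kg. Origin: centre of the underside, +x to the red tip, +z up. May be absent.
- tip1 (a point): The end of pattern1's red tip, at x = +55, z = 4 of the pattern.
- pattern2: Loose steel strap pattern, flat plate 110 long x 32 wide x 8 thick, square at the tail end, rounded (radius 16) and painted red on top at the tip end. On top, centred, a blue grip rail 56 long x 14 wide x 20 tall runs lengthwise (its top is 28 above the underside). About 0.12 kg. Origin: centre of the underside, +x to the red tip, +z up. May be absent.
- tip2 (a point): The end of pattern2's red tip, at x = +55, z = 4 of the pattern.
- pattern3: Loose steel strap pattern, flat plate 110 long x 32 wide x 8 thick, square at the tail end, rounded (radius 16) and painted red on top at the tip end. On top, centred, a blue grip rail 56 long x 14 wide x 20 tall runs lengthwise (its top is 28 above the underside). About 0.12 kg. Origin: centre of the underside, +x to the red tip, +z up. May be absent.
- tip3 (a point): The end of pattern3's red tip, at x = +55, z = 4 of the pattern.
- punch: Bystander: red-handled punch tool lying on the bench, 150 long, 26 thick. Leave it alone.
- mallet: Bystander: wooden mallet lying down, about 225 long, head 90 x 55 x 44. Leave it alone.
- watch_case: Bystander: silver round watch case, 42 across, 11 high. Leave it alone.
- buckle_tin: Bystander: open round tin of buckles, 84 across, 35 high. Leave it alone.
- loupe: Bystander: black eye loupe, 44 across, 36 high. Leave it alone.
- oil_bottle: Bystander: small amber oil bottle, 40 across, 100 high. Leave it alone.

How it is judged (in metres and radians):
On the way, in this order (a step that is already met when the one before it is completed fails the run):
1. the clutch lever is thrown away from the knob (0.8 rad or more) while the counter is not yet at zero (value of joint clutch_lever above 0.8 rad and value of joint reset_knob above 0.3 rad), for 0.2 s.
2. the reset knob is wound back to its zero stop (within 0.08 rad) with the lever still thrown (value of joint reset_knob below 0.08 rad and value of joint clutch_lever above 0.7 rad), for 0.2 s.
3. the clutch lever is put back (within 0.15 rad) with the counter at zero (value of joint clutch_lever below 0.15 rad and value of joint reset_knob below 0.08 rad), for 0.2 s.
At the end, for the whole second after the job is handed in: Every pattern present lies at rest, rail up and flat (within 0.07 rad, underside within 3.5 mm of the floor) in a tray compartment, centred lengthwise within 12 mm, red tip at the red end; the knob is within 0.08 rad of its zero stop and the lever within 0.15 rad of its engaged stop (all of step 3 and x of pattern0 in the frame of tray between -0.012 and 0.012 m and y of pattern0 in the frame of tray between -0.085 and 0.085 m and z of pattern0 in the frame of tray between 0.001 and 0.0075 m and angle between each of pattern0, pattern1, pattern2, pattern3's own z axis and vertical below 0.07 rad and x of each of tip0, tip1, tip2, tip3 in the frame of tray above 0.03 m and linear speed of each of pattern0, pattern1, pattern2, pattern3 below 0.02 m/s and x of pattern1 in the frame of tray between -0.012 and 0.012 m and y of pattern1 in the frame of tray between -0.085 and 0.085 m and z of pattern1 in the frame of tray between 0.001 and 0.0075 m and x of pattern2 in the frame of tray between -0.012 and 0.012 m and y of pattern2 in the frame of tray between -0.085 and 0.085 m and z of pattern2 in the frame of tray between 0.001 and 0.0075 m and x of pattern3 in the frame of tray between -0.012 and 0.012 m and y of pattern3 in the frame of tray between -0.085 and 0.085 m and z of pattern3 in the frame of tray between 0.001 and 0.0075 m); the robot touches nothing.
It fails at once if a bystander (punch, mallet, watch case, buckle tin, loupe or oil bottle) is moved more than 30 mm (distance of any of punch, mallet, watch_case, buckle_tin, loupe, oil_bottle from where it was at the start of the episode above 0.03 m).
Of pattern0, pattern1, pattern2, pattern3 only 3 to 4 are there at a start; the rules pass over those that are not, and their reading is None.
At some moment in a run one of pattern0, pattern1, pattern2, pattern3 may be knocked a few centimetres aside while the robot is not near it.
Once in a run the grip may slacken for a moment while it holds something.
It also fails if it takes over 210 s, if anything falls off the work surface, if the arm or the gripper's body presses on something with over 40 N, if the wrist force passes 120 N, or if a joint passes its speed limit or range.

ROBOT

A 6-joint arm with a two-finger parallel gripper is mounted at the origin on the work surface. World frame = base frame: x ahead of the robot, y to its left, z up, the work surface at z = 0. Lengths are in mm, angles in rad, forces in N, time in s.
With the tool pointing down it reaches from about 375 to 925 mm from the base axis. Payload 5.7 kg.
Tool frame: the origin (TCP) lies on the centre line of the jaws, within the pads' length; the fingertips stand 11 mm ahead of it and the grasp point (between the pads) lies 8 mm behind it (arm.tip_reach is the distance from the TCP to the fingertips, in mm); z points along the fingers, y is the line along which they close (so a half turn about z gives the same grasp; the last joint's range is limited). The gripper opens to 88 mm and grips with 3 to 60 N. Pads are 20 mm wide; open, the fingers measure 115 mm over their backs; the gripper's body (75 mm by 178 mm) begins 61 mm behind the grasp point.
Start: joints at [1.013, 0.359, 1.51, -0, 1.272, -0.115], TCP at [257.071, 542.105, 233.623] pointing down, gripper open.
Joint ranges: [-2.97, 2.97], [-1.01, 2.36], [0.21, 2.38], [-0.96, 4.11], [0.2, 2.71], [-2.98, 2.98]. Speed limits (rad/s): [2.39, 2.39, 3.14, 3.14, 3.14, 3.14].

INTERFACE

Orientations are given as a 3x3 rotation matrix whose columns are the frame's x, y, z axes.
In Python, from plant import arm gives the robot as it stands.
- The arm moves only by the tool jog_arm, never from a script. Its argument "commands" is a list of rows, each a list of 3 entries, a list of its own where there are three numbers: the shift along the tool's x, y, z normalised to -1 to 1, where 1 is 10 cm, then the turn, a rotation vector about the tool's x, y, z normalised to -1 to 1, where 1 is pi rad, then the opening, from -1 (shut) to 1 (fully open). A call has 1 to 8 rows; each row is the pose to reach, as a shift and turn from the pose commanded when the call began, along the tool's axes at that moment, turning the shorter way round; what a row does not reach only later rows make up. A row lasts 1/8 s, in which the tool goes at most 62.5 mm and 10.7 degrees, less where a joint would pass 70% of its speed; a pose out of reach is approached as far as the arm can. A call with a number of a shift or a turn outside -1 to 1 is refused whole. A call with a gripper value outside its range is refused whole. The fingers move at their own pace and stop on an object; "squeeze" is the grip in N (left out, the last holds). Time passes only in rows, so rows that repeat a pose let the fingers close. It gives the time, the measured TCP pose, the force, the opening and the grip force at its end, in the units of the state.
- arm.read_state(): the state, without advancing time (a new reading comes with each control period).
- arm.snapshot(name): name is "scene" or "side" or "wrist"; returns a dict with "image" (400x640x3 uint8, red, green, blue), "intrinsics" (3x3 intrinsics, pixels), "rvec" (rotation vector, rad) and "tvec" (3), from world to camera coordinates, as OpenCV has them. Camera axes: x right, y down, z forward; pixel columns grow to the right and rows downward; lengths in mm; the calibration is good to about 2 mm. A picture is of the moment at which its call begins. There is no depth.
- arm.hand_in(): hands the job in; it is judged then, once.
The state is a dict: "time_s": time; "joint_positions": joint angles; "joint_velocities": joint speeds; "joint_efforts": joint torques, N m; "eef_pos": TCP position; "eef_rot": TCP orientation; "ft_force": force on the tool from outside, world axes, zero at the start; "wrist_torque": the same for the moment, N m; "opening": opening from 0.0 (shut) to 1.0 (fully open); "finger_force": force on a finger pad.
Only numpy, scipy, OpenCV 4.12 (cv2) and the standard library are available. Lean on these libraries where they do the work, as an engineer would, in place of code of your own. Each camera call takes 0.05 s, during which the arm holds its last target. There are 200 camera calls.

## Working session

There is one attempt and no reset: what is moved stays moved. The work goes in short steps, Python scripts to look and compute and a tool call to move; the robot and the scene stay as the last step left them, time stands still between calls to the robot, and variables do not carry over. Pictures are saved under pics/ and viewed, at most 18 in all, crops included, and the job is handed in when it is done.

Besides the shell and the picture viewer there is one more tool, called after "Request:" in YAML: its name, and indented under it one key for each argument. jog_arm: Moves the arm, as the interface text tells. Its arguments: {"type":"object","properties":{"commands":{"type":"array"},"squeeze":{"type":"number"}},"required":["commands"]}

```bash
ls; mkdir -p pics; python3 - <<'E'
from plant import arm
import cv2,pickle
d={}
for n in("scene","side","wrist"):
    s=arm.snapshot(n); d[n]=s
    cv2.imwrite(f"pics/{n}0.png",s["image"][:,:,::-1])
    print(n,s["intrinsics"].tolist() if hasattr(s["intrinsics"],'tolist') else s["intrinsics"],s["rvec"],s["tvec"])
pickle.dump(d,open("s0.pkl","wb"))
print(arm.read_state())
E
```

```text
pics
scene [[515.0036208159553, 0.0, 317.4170946889511], [0.0, 515.0036208159553, 196.63758936450978], [0.0, 0.0, 1.0]] [ 1.58465538  2.0313422  -0.75888313] [ 180.12076068 -335.98850637 1860.83789015]
side [[434.8116414863684, 0.0, 315.9070330766609], [0.0, 434.8116414863684, 192.79708967733163], [0.0, 0.0, 1.0]] [ 2.27494254 -0.91434028  0.36651605] [-453.35967907  365.06641313  895.41145383]
wrist [[337.78023686453645, 0.0, 326.28035807028806], [0.0, 337.78023686453645, 195.5131050668933], [0.0, 0.0, 1.0]] [-2.46832478 -1.56145764 -0.19490727] [-598.89759843  -29.69089034  390.94511456]
{'time_s': 0.15, 'joint_positions': array([ 1.01287393e+00,  3.59371256e-01,  1.51117822e+00, -7.83371492e-06,
        1.27250960e+00, -1.15077605e-01]), 'joint_velocities': array([ 2.98644566e-04, -1.42091762e-03, -1.70388830e-03,  1.71005427e-03,
        2.00909004e-03, -8.65211120e-05]), 'joint_efforts': array([ 9.77877244e-04, -5.15756464e+01, -2.71008414e+01,  6.76586526e-02,
        3.06239224e-02, -8.11147356e-05]), 'eef_pos': array([256.82656348, 541.67808685, 232.98594834]), 'eef_rot': array([[-9.03537222e-01,  4.28508920e-01, -7.70006975e-04],
       [ 4.28509582e-01,  9.03536375e-01, -1.24801202e-03],
       [ 1.60945029e-04, -1.45758068e-03, -9.99998925e-01]]), 'ft_force': array([-0.27803066,  0.54188796,  0.06749321]), 'wrist_torque': array([-0.03455446,  0.02249764,  0.00284779]), 'finger_force': 0.0, 'opening': 0.9992220325004809}
```

View pics/scene0.png

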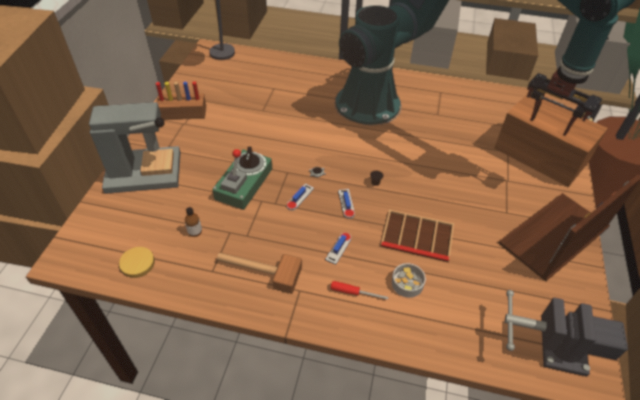

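View pics/side0.png

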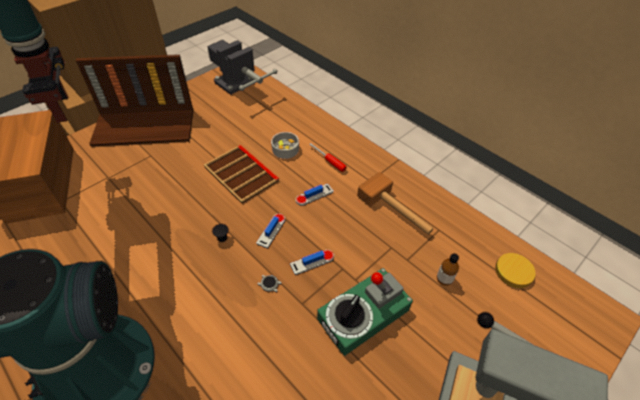

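The scene view shows three patterns, rails at about (300,195), (346,203) and (340,246), with the tray at (417,235) and the counter at (243,178). The side view shows the same three patterns at (312,262), (270,230) and (315,193), and the red lever ball at (377,277) leaning towards the knob.

```bash
cat > h.py <<'E'
import numpy as np,cv2
def ray(s,uv,z):
    K=np.array(s["intrinsics"]);R=cv2.Rodrigues(np.array(s["rvec"],float))[0];t=np.array(s["tvec"],float).ravel()
    d=R.T@np.linalg.inv(K)@np.array([uv[0],uv[1],1.]);c=-R.T@t
    return (c+d*(z-c[2])/d[2])
def proj(s,P):
    return cv2.projectPoints(np.array(P,float).reshape(-1,3),np.array(s["rvec"],float),np.array(s["tvec"],float),np.array(s["intrinsics"]),None)[0].reshape(-1,2)
def blobs(mask,amin):
    n,l,st,c=cv2.connectedComponentsWithStats(mask.astype(np.uint8))
    return [(c[i],st[i,4],l==i) for i in range(1,n) if st[i,4]>=amin]
def masks(im):
    h=cv2.cvtColor(im,cv2.COLOR_RGB2HSV);H,S,V=[h[...,i].astype(int) for i in range(3)]
    return (abs(H-110)<15)&(S>130)&(V>60),((H<6)|(H>174))&(S>180)&(V>110)
E
python3 - <<'E'
import pickle,cv2;from h import *
d=pickle.load(open("s0.pkl","rb"))
for n in("side","scene"):
    s=d[n];b,r=masks(s["image"])
    for nm,m,z in(("blue",b,25),("red",r,8)):
        for c,a,_ in blobs(m,12): print(n,nm,c.round(1),a,ray(s,c,z).round(0)[:2])
im=d["side"]["image"][135:360,190:440,::-1]
cv2.imwrite("pics/sidec.png",cv2.resize(im,None,fx=2.6,fy=2.6,interpolation=cv2.INTER_CUBIC))
E
```

```text
side blue [313.3 191.1] 107 [652.  32.]
side blue [271.2 226.1] 105 [490.  20.]
side blue [312.8 257.6] 142 [ 502. -123.]
side red [258.  162.6] 160 [622. 238.]
side red [335.1 161.6] 151 [792.  83.]
side red [301.1 198.8] 49 [619.  46.]
side red [280.  216.7] 33 [535.  38.]
side red [328.  254.5] 59 [ 543. -134.]
side red [376.7 277.5] 99 [ 581. -261.]
scene blue [298.7 193.3] 42 [ 505. -120.]
scene blue [346.5 199.1] 33 [492.  23.]
scene blue [339.2 243.4] 49 [656.  36.]
scene red [195.2  89.2] 31 [  90. -625.]
scene red [236.1 152.4] 34 [ 369. -367.]
scene red [291.5 204.5] 20 [ 539. -133.]
scene red [348.9 212.6] 23 [527.  38.]
scene red [414.8 250.5] 290 [615. 241.]
scene red [344.3 287.5] 217 [779.  77.]
```

View pics/sidec.png

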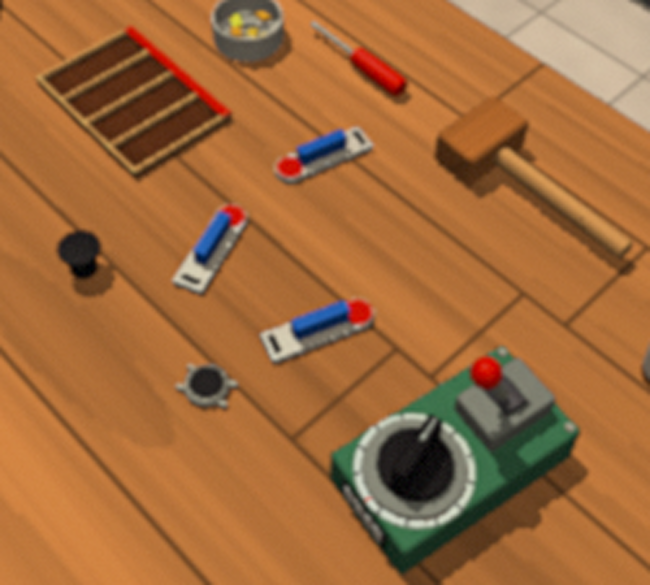

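View pics/wrist0.png

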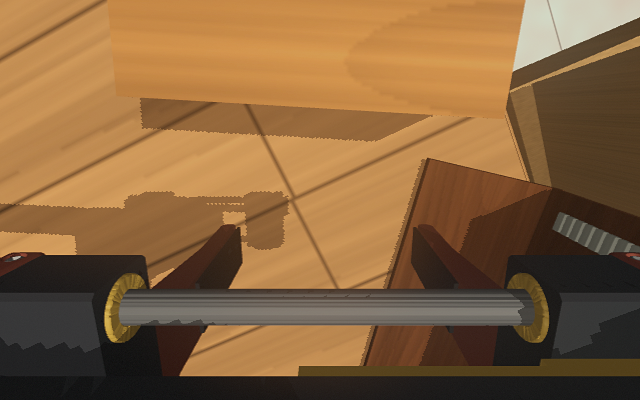

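The crop shows the tray corners at (40,80), (128,30), (230,117) and (138,174), with the red end at upper right. The counter's top corners are near (333,455), (500,348) and (578,430). The knob centre is about (415,465) with its white mark near (433,430), and the lever ball is at (486,372).

```bash
python3 - <<'E'
import pickle;from h import *
d=pickle.load(open("s0.pkl","rb"));s=d["side"]
C=lambda u,v:(190+(u+.5)/2.6-.5,135+(v+.5)/2.6-.5)
for nm,z,ps in(("tray",12,[(40,80),(128,30),(230,117),(138,174)]),("ctr",50,[(333,455),(500,348),(578,430),(403,553)]),("knobtop",94,[(437,418),(388,488)]),("tick",52,[(364,498)]),("ball",142,[(486,372)])):
    for p in ps: print(nm,ray(s,C(*p),z).round(0)[:2])
# rails: min area rect -> axis, at z 20
b,r=masks(s["image"])
for n in("side","scene"):
  s=d[n];b,r=masks(s["image"])
  for c,a,m in blobs(b,12):
    p=np.argwhere(m)[:,::-1]; w=np.array([ray(s,q,22)[:2] for q in p])
    ev,V=np.linalg.eigh(np.cov(w.T)); print(n,w.mean(0).round(0),np.degrees(np.arctan2(V[1,1],V[0,1])).round(0))
E
```

```text
tray [499. 331.]
tray [622. 330.]
tray [618. 141.]
tray [494. 145.]
ctr [ 406. -237.]
ctr [ 586. -266.]
ctr [ 572. -364.]
ctr [ 388. -334.]
knobtop [ 474. -287.]
knobtop [ 402. -301.]
tick [ 398. -282.]
ball [ 509. -301.]
side [654.  34.] 169.0
side [492.  22.] -155.0
side [ 503. -121.] 162.0
scene [ 503. -120.] 162.0
scene [490.  22.] -160.0
scene [654.  35.] 166.0
```

```bash
cat >> h.py <<'E'
def go(st,xyz,yaw=None):
    "print shift in tool axes (x10cm) and turn about tool z (xpi) to reach xyz, tool-x yaw deg (tool down)"
    R=np.array(st["eef_rot"]);p=np.array(st["eef_pos"])
    y0=np.degrees(np.arctan2(R[1,0],R[0,0]))
    sh=R.T@(np.array(xyz)-p)/100
    dy=0 if yaw is None else (yaw-y0+180)%360-180
    print("pos",p.round(1),"yaw",y0.round(1),"shift",sh.round(3),"turnz",round(-dy/180,4))
E
python3 - <<'E'
import pickle;from h import *;from plant import arm
d=pickle.load(open("s0.pkl","rb"));s=d["wrist"];st=arm.read_state()
R=cv2.Rodrigues(np.array(s["rvec"]))[0];c=-R.T@s["tvec"];T=st["eef_rot"]
print("cam in tool",(T.T@(c-st["eef_pos"])).round(1));print((T.T@R.T).round(3))
go(st,(420,180,330),180)
E
```

```text
cam in tool [  68.7    0.2 -151.5]
[[-0.    -0.968 -0.25 ]
 [ 1.     0.    -0.001]
 [ 0.001 -0.25   0.968]]
pos [256.8 541.7 233. ] yaw 154.6 shift [-3.024 -2.57  -0.967] turnz -0.141
```

Request:
jog_arm:
  commands:
    - [[-0.45, -0.95, -1], [0, 0, -0.141], 1]
    - [[-0.45, -0.95, -1], [0, 0, -0.141], 1]
    - [[-0.45, -0.95, -1], [0, 0, -0.141], 1]
    - [[-0.45, -0.95, -1], [0, 0, -0.141], 1]

```text
time_s: 0.65
eef_pos: [257.4, 436.7, 334.9]
eef_rot: [[-1.0, 0.002, 0.002], [0.002, 1.0, 0.002], [-0.002, 0.002, -1.0]]
ft_force: [0.9, 0.8, 0.3]
opening: 0.996
finger_force: 0.0
```

Request:
jog_arm:
  commands:
    - [[0, -1, -0.2], [0, 0, 0], 1]
    - [[0, -1, -0.2], [0, 0, 0], 1]
    - [[0, -1, -0.2], [0, 0, 0], 1]

```text
time_s: 1.02
eef_pos: [256.8, 335.8, 353.1]
eef_rot: [[-1.0, 0.003, -0.001], [0.003, 1.0, -0.001], [0.001, -0.001, -1.0]]
ft_force: [-0.3, 1.0, -0.1]
opening: 0.999
finger_force: 0.0
```

Request:
jog_arm:
  commands:
    - [[-0.93, -0.6, 0], [0, 0, 0], 1]
    - [[-0.93, -0.6, 0], [0, 0, 0], 1]
    - [[-0.93, -0.6, 0], [0, 0, 0], 1]

```text
time_s: 1.4
eef_pos: [352.7, 276.9, 352.3]
eef_rot: [[-1.0, 0.004, -0.001], [0.004, 1.0, -0.001], [0.001, -0.001, -1.0]]
ft_force: [0.5, 1.7, -0.1]
opening: 0.998
finger_force: 0.0
```

Request:
jog_arm:
  commands:
    - [[-0.93, -0.6, 0], [0, 0, 0], 1]
    - [[-0.93, -0.6, 0], [0, 0, 0], 1]
    - [[-0.93, -0.6, 0], [0, 0, 0], 1]

```text
time_s: 1.78
eef_pos: [445.1, 217.2, 352.3]
eef_rot: [[-1.0, 0.003, -0.001], [0.003, 1.0, -0.0], [0.001, -0.0, -1.0]]
ft_force: [-0.5, 0.3, -0.4]
opening: 1.002
finger_force: 0.0
```

Request:
jog_arm:
  commands:
    - [[-0.93, -0.6, 0], [0, 0, 0], 1]
    - [[-0.93, -0.6, 0], [0, 0, 0], 1]
    - [[-0.93, -0.6, 0], [0, 0, 0], 1]

```text
time_s: 2.15
eef_pos: [537.4, 157.5, 352.3]
eef_rot: [[-1.0, 0.002, -0.001], [0.002, 1.0, 0.0], [0.001, 0.0, -1.0]]
ft_force: [0.4, 0.6, 0.3]
opening: 1.005
finger_force: 0.0
```

Request:
jog_arm:
  commands:
    - [[-0.93, -0.6, 0], [0, 0, 0], 1]
    - [[-0.93, -0.6, 0], [0, 0, 0], 1]
    - [[-0.93, -0.6, 0], [0, 0, 0], 1]
    - [[-0.93, -0.6, 0], [0, 0, 0], 1]

```text
time_s: 2.65
eef_pos: [627.5, 99.2, 353.0]
eef_rot: [[-1.0, -0.001, -0.002], [-0.001, 1.0, 0.001], [0.002, 0.001, -1.0]]
ft_force: [0.5, 0.9, -0.8]
opening: 1.0
finger_force: 0.0
```

```bash
python3 - <<'E'
import pickle;from h import *;from plant import arm
s=arm.snapshot("wrist");cv2.imwrite("pics/w1.png",s["image"][:,:,::-1]);pickle.dump(s,open("w1.pkl","wb"))
st=arm.read_state();print(st["time_s"]);go(st,(630,100,350),180)
E
```

```text
2.7
pos [627.4  99.2 353.4] yaw -179.9 shift [-0.027  0.008  0.034] turnz 0.0006
```

View pics/w1.png

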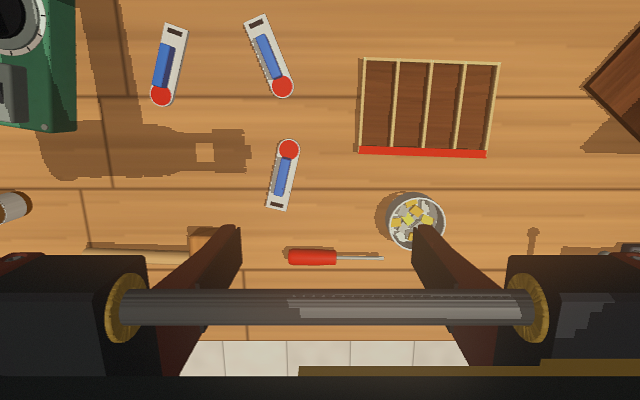

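The wrist view shows the three patterns (rails at (163,65), (266,58) and (283,177)) and the tray with corners about (362,58), (499,63), (487,158) and (357,154). The tray's red end is at the bottom (+x), and the tray is empty.

```bash
cat >> h.py <<'E'
from scipy.optimize import least_squares
def boxhull(s,x,y,a,z0,z1,L=56,W=14):
    c,q=np.cos(a),np.sin(a);P=[(x+c*i*L/2-q*j*W/2,y+q*i*L/2+c*j*W/2,z) for i in(-1,1) for j in(-1,1) for z in(z0,z1)]
    return cv2.convexHull(proj(s,P).astype(np.float32))
def mom(M):
    c=np.array([M["m10"],M["m01"]])/M["m00"];return np.r_[c,np.array([M["mu20"],M["mu11"],M["mu02"]])/M["m00"]/8]
def fit(obs,guess,zb=0):
    "obs: list of (snapshot, bluemask). returns x,y,yaw of rail"
    def f(v):
        r=[]
        for s,m in obs:
            r+=list(mom(cv2.moments(boxhull(s,v[0],v[1],v[2],zb+8,zb+28)))-mom(cv2.moments(m.astype(np.uint8),True)))
        return r
    o=least_squares(f,guess,x_scale=[10,10,.2]);return o.x,np.sqrt(np.mean(o.fun**2))
def patterns(snaps,zb=0,amin=25):
    "snaps list; fit each view separately, seeded by blob; yaw by nearest red"
    for nm,s in snaps:
        b,r=masks(s["image"]);reds=[ray(s,c,zb+8)[:2] for c,a,_ in blobs(r,12)]
        for c,a,m in blobs(b,amin):
            p=ray(s,c,zb+18)[:2];d=[np.linalg.norm(q-p) for q in reds]
            if not d or min(d)>60: continue
            q=reds[int(np.argmin(d))]
            v,e=fit([(s,m)],[p[0],p[1],np.arctan2(*(q-p)[::-1])],zb)
            print(nm,v[:2].round(1),np.degrees(v[2]).round(1),"err",e.round(2),"reddist",min(d).round(0))
E
python3 - <<'E'
import pickle;from h import *
w=pickle.load(open("w1.pkl","rb"));d=pickle.load(open("s0.pkl","rb"))
patterns([("wrist",w),("side",d["side"]),("scene",d["scene"])])
P=[ray(w,p,12)[:2] for p in[(362,58),(499,63),(487,157.5),(357,153.5)]]
for p in P:print(p.round(1))
P=np.array(P);print(P.mean(0),np.degrees(np.arctan2(*((P[2]+P[3]-P[0]-P[1])[::-1]))),np.degrees(np.arctan2(*((P[1]+P[2]-P[0]-P[3])[::-1]))))
E
```

```text
wrist [490.7  20.9] 22.5 err 1.6 reddist 42.0
wrist [ 501.4 -124.4] -14.4 err 1.3 reddist 41.0
wrist [670.7  26.6] 162.1 err 4.97 reddist 58.0
side [656.9  36.7] 166.8 err 0.51 reddist 39.0
side [493.4  24.1] 18.5 err 0.55 reddist 44.0
side [ 505.  -119.4] -20.9 err 0.55 reddist 41.0
scene [ 498.7 -121.4] -16.1 err 0.71 reddist 42.0
scene [486.1  21.8] 21.6 err 0.82 reddist 44.0
[491.4 148.3]
[497.6 336.1]
[627.4 335. ]
[621.7 144.6]
[559.50709485 241.00605731] -1.0514348596716063 88.20528195550064
```

Request:
jog_arm:
  commands:
    - [[-0.29, -0.63, 1], [0, 0, 0.075], 1]
    - [[-0.29, -0.63, 1], [0, 0, 0.075], 1]
    - [[-0.29, -0.63, 1], [0, 0, 0.075], 1]

```text
time_s: 3.08
eef_pos: [654.7, 34.1, 249.6]
eef_rot: [[-0.972, 0.234, -0.008], [0.234, 0.972, 0.0], [0.008, -0.002, -1.0]]
ft_force: [-0.6, 1.1, 0.8]
opening: 1.004
finger_force: 0.0
```

Request:
jog_arm:
  commands:
    - [[0, 0, 1], [0, 0, 0], 1]
    - [[0, 0, 1], [0, 0, 0], 1]
    - [[0, 0, 1], [0, 0, 0], 1]
    - [[0, 0, 1], [0, 0, 0], 1]

```text
time_s: 3.58
eef_pos: [659.4, 35.2, 156.5]
eef_rot: [[-0.973, 0.232, 0.004], [0.232, 0.973, 0.0], [-0.004, 0.001, -1.0]]
ft_force: [-0.5, 0.6, 1.2]
opening: 0.999
finger_force: 0.0
```

```bash
python3 - <<'E'
import pickle;from h import *;from plant import arm
s=arm.snapshot("wrist");cv2.imwrite("pics/w2.png",s["image"][:,:,::-1]);pickle.dump(s,open("w2.pkl","wb"))
st=arm.read_state();print(st["time_s"]);patterns([("wrist",s)]);go(st,(656,36,22),166)
E
```

```text
3.625
wrist [520.1  31.1] 32.7 err 27.26 reddist 20.0
wrist [ 501.  -122.7] -18.6 err 2.47 reddist 41.0
wrist [655.8  35.1] 166.7 err 6.03 reddist 41.0
pos [659.8  34.9 156.9] yaw 166.6 shift [0.046 0.    1.349] turnz 0.0032
```

View pics/w2.png

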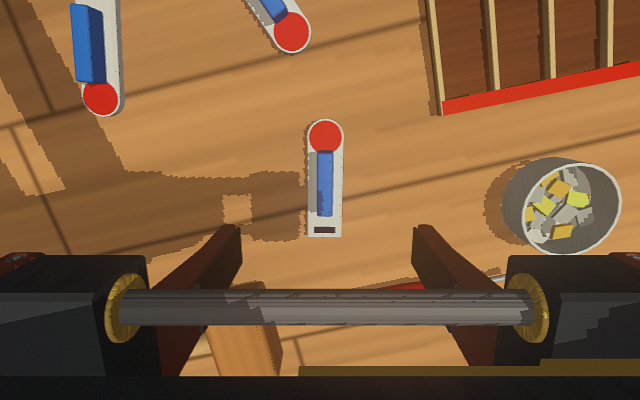

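The wrist view has pattern C centred between the fingers, its red cap at (325,136) and its tail at (325,237). The jaws are aligned with the rail.

Request:
jog_arm:
  commands:
    - [[0.045, 0, 1], [0, 0, 0], 1]
    - [[0.045, 0, 1], [0, 0, 0], 1]
    - [[0.045, 0, 1], [0, 0, 0], 1]

```text
time_s: 4.0
eef_pos: [652.6, 35.4, 53.1]
eef_rot: [[-0.972, 0.233, -0.003], [0.233, 0.972, 0.0], [0.003, -0.001, -1.0]]
ft_force: [-0.3, 0.3, 0.3]
opening: 0.995
finger_force: 0.0
```

Request:
jog_arm:
  commands:
    - [[0, 0, 0.34], [0, 0, 0], 1]
    - [[0, 0, 0.34], [0, 0, 0], 1]
    - [[0, 0, 0.34], [0, 0, 0], -1]
    - [[0, 0, 0.34], [0, 0, 0], -1]
    - [[0, 0, 0.34], [0, 0, 0], -1]
    - [[0, 0, 0.34], [0, 0, 0], -1]
    - [[0, 0, 0.34], [0, 0, 0], -1]
    - [[0, 0, 0.34], [0, 0, 0], -1]
  squeeze: 30

```text
time_s: 5.0
eef_pos: [653.6, 35.1, 19.6]
eef_rot: [[-0.972, 0.233, -0.0], [0.233, 0.972, -0.0], [0.0, -0.0, -1.0]]
ft_force: [0.2, 0.1, -0.7]
opening: 0.358
finger_force: 0.0
```

```bash
python3 - <<'E'
from h import *;from plant import arm
st=arm.read_state();print(st["time_s"],st["opening"]*88,st["finger_force"]);go(st,(656,36,22),166)
E
```

```text
5.0 31.496412849085008 0.0
pos [653.6  35.1  19.6] yaw 166.5 shift [-0.021  0.015 -0.024] turnz 0.0028
```

Request:
jog_arm:
  commands:
    - [[0, 0, -0.02], [0, 0, 0], -1]
    - [[0, 0, -0.02], [0, 0, 0], -1]
    - [[0, 0, -0.02], [0, 0, 0], -1]
    - [[0, 0, -0.02], [0, 0, 0], -1]
    - [[0, 0, -0.02], [0, 0, 0], -1]
    - [[0, 0, -0.02], [0, 0, 0], -1]
  squeeze: 30

```text
time_s: 5.75
eef_pos: [653.9, 35.1, 21.8]
eef_rot: [[-0.972, 0.233, 0.0], [0.233, 0.972, -0.0], [-0.0, -0.0, -1.0]]
ft_force: [-0.7, 0.6, 2.4]
opening: 0.157
finger_force: 30.0
```

Request:
jog_arm:
  commands:
    - [[0, 0, -1], [0, 0, 0], -1]
    - [[0, 0, -1], [0, 0, 0], -1]
    - [[0, 0, -1], [0, 0, 0], -1]

```text
time_s: 6.12
eef_pos: [656.1, 35.0, 124.8]
eef_rot: [[-0.972, 0.233, 0.006], [0.233, 0.972, -0.0], [-0.006, 0.001, -1.0]]
ft_force: [-0.1, -1.0, -0.8]
opening: 0.16
finger_force: 30.0
```

```bash
python3 - <<'E'
from h import *;from plant import arm;import pickle
s=arm.snapshot("wrist");cv2.imwrite("pics/w3.png",s["image"][60:,:,::-1])
st=arm.read_state();print(st["time_s"],st["opening"]*88,st["finger_force"])
ce=np.array([559,239.5]);a=np.radians(-1.4);u=np.array([np.cos(a),np.sin(a)]);v=np.array([-u[1],u[0]])
for y in(-69,-23,23,69):print(y,(ce+y*v).round(1))
patterns([("w",s),("side",arm.snapshot("side"))],zb=98)
go(st,(*(ce-69*v),120),-1.4)
E
```

```text
6.175 13.69411391846694 29.990210831165314
-69 [557.3 170.5]
-23 [558.4 216.5]
23 [559.6 262.5]
69 [560.7 308.5]
w [552.4 -69.7] -29.8 err 53.16 reddist 25.0
w [545.9  36.2] 69.9 err 89.62 reddist 10.0
w [638.2  44. ] 179.7 err 64.72 reddist 19.0
w [671.  33.] 157.2 err 46.6 reddist 46.0
side [643.9  43.5] 170.2 err 1.84 reddist 23.0
side [449.7 -36.6] 19.1 err 1.07 reddist 40.0
side [ 460.1 -164.3] -20.1 err 1.22 reddist 37.0
pos [654.4  35.  122.5] yaw 166.5 shift [1.26  1.091 0.023] turnz 0.9328
```

View pics/w3.png

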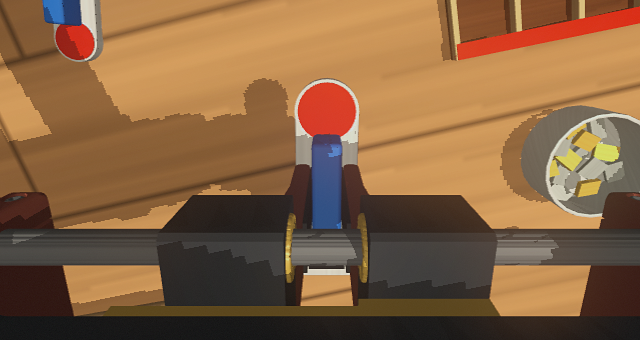

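The pattern is held square in the jaws. Its red tip end sits at row 139 of the full picture, about 54 mm ahead of the TCP, so it is centred.

Request:
jog_arm:
  commands:
    - [[1, 0.95, 0], [0, 0, 0.466], -1]
    - [[1, 0.95, 0], [0, 0, 0.466], -1]
    - [[1, 0.95, 0], [0, 0, 0.466], -1]
    - [[1, 0.95, 0], [0, 0, 0.466], -1]
    - [[1, 0.95, 0], [0, 0, 0.466], -1]
    - [[1, 0.95, 0], [0, 0, 0.466], -1]
    - [[1, 0.95, 0], [0, 0, 0.466], -1]
    - [[1, 0.95, 0], [0, 0, 0.466], -1]

```text
time_s: 7.22
eef_pos: [576.7, 150.5, 119.1]
eef_rot: [[0.134, 0.991, -0.005], [0.991, -0.134, -0.001], [-0.001, -0.005, -1.0]]
ft_force: [-0.1, 0.0, -0.8]
opening: 0.156
finger_force: 30.0
```

Request:
jog_arm:
  commands:
    - [[0, 0, 0], [0, 0, 0.466], -1]
    - [[0, 0, 0], [0, 0, 0.466], -1]
    - [[0, 0, 0], [0, 0, 0.466], -1]
    - [[0, 0, 0], [0, 0, 0.466], -1]
    - [[0, 0, 0], [0, 0, 0.466], -1]
    - [[0, 0, 0], [0, 0, 0.466], -1]
    - [[0, 0, 0], [0, 0, 0.466], -1]
    - [[0, 0, 0], [0, 0, 0.466], -1]

```text
time_s: 8.22
eef_pos: [576.8, 150.5, 119.1]
eef_rot: [[1.0, -0.027, -0.005], [-0.027, -1.0, -0.001], [-0.005, 0.001, -1.0]]
ft_force: [-0.0, 0.6, -1.5]
opening: 0.157
finger_force: 30.0
```

```bash
python3 - <<'E'
from h import *;from plant import arm;import pickle
st=arm.read_state();print(st["time_s"],st["opening"]*88,st["finger_force"]);go(st,(557.3,170.5,60),-1.4)
E
```

```text
8.225 13.814615089405553 29.987515211105347
pos [576.8 150.5 119.1] yaw -1.6 shift [-0.197 -0.195  0.592] turnz -0.0009
```

Request:
jog_arm:
  commands:
    - [[-0.2, -0.195, 0.5], [0, 0, 0], -1]
    - [[-0.2, -0.195, 0.5], [0, 0, 0], -1]
    - [[-0.2, -0.195, 0.5], [0, 0, 0], -1]
    - [[-0.2, -0.195, 0.5], [0, 0, 0], -1]

```text
time_s: 8.72
eef_pos: [560.7, 170.5, 72.7]
eef_rot: [[1.0, -0.022, 0.002], [-0.022, -1.0, 0.0], [0.002, -0.0, -1.0]]
ft_force: [0.2, -0.8, -1.2]
opening: 0.157
finger_force: 30.0
```

```bash
python3 - <<'E'
from h import *;from plant import arm;import pickle
s=arm.snapshot("wrist");cv2.imwrite("pics/w4.png",s["image"][:,:,::-1]);pickle.dump(s,open("w4.pkl","wb"))
st=arm.read_state();go(st,(557.3,170.5,26),-1.4)
E
```

```text
pos [560.7 170.5  72.8] yaw -1.3 shift [-0.035  0.001  0.468] turnz 0.0007
```

View pics/w4.png

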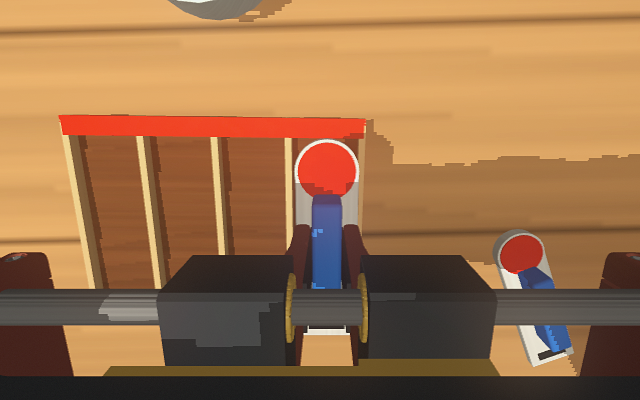

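The view shows pattern C above the rightmost compartment. The red wall's outer corners are at about (59,116) and (367,120), and divider tops reach the wall at columns 142, 217 and 290.

```bash
python3 - <<'E'
from h import *;import pickle
w=pickle.load(open("w4.pkl","rb"))
for p in[(59,116),(367,120),(142,137),(217,138),(289.5,139),(363,136)]:print(p,ray(w,p,12)[:2].round(1))
print("tip",ray(w,(327,139),72.8-13.8)[:2].round(1))
E
```

```text
(59, 116) [627.3 333. ]
(367, 120) [620.7 144.5]
(142, 137) [613.5 284.2]
(217, 138) [611.9 237.7]
(289.5, 139) [610.3 192.6]
(363, 136) [611.1 146.9]
tip [613.8 169.3]
```

Request:
jog_arm:
  commands:
    - [[-0.03, 0, 0.25], [0, 0, 0.003], -1]
    - [[-0.03, 0, 0.25], [0, 0, 0.003], -1]
    - [[-0.03, 0, 0.25], [0, 0, 0.003], -1]
    - [[-0.03, 0, 0.25], [0, 0, 0.003], -1]
    - [[-0.03, 0, 0.25], [0, 0, 0.003], -1]

```text
time_s: 9.4
eef_pos: [556.7, 170.9, 47.3]
eef_rot: [[1.0, -0.031, 0.001], [-0.031, -1.0, 0.0], [0.001, -0.0, -1.0]]
ft_force: [-0.4, -0.0, -0.4]
opening: 0.158
finger_force: 30.0
```

```bash
python3 - <<'E'
from h import *;from plant import arm;import pickle
st=arm.read_state();print(st["opening"]*88);go(st,(556.5,170.2,27),-1.8)
E
```

```text
13.943391794289445
pos [556.7 170.9  47.3] yaw -1.8 shift [-0.002  0.007  0.203] turnz 0.0001
```

Request:
jog_arm:
  commands:
    - [[0, 0.005, 0.2], [0, 0, 0], -1]
    - [[0, 0.005, 0.205], [0, 0, 0], -1]
    - [[0, 0.005, 0.205], [0, 0, 0], -1]
    - [[0, 0.005, 0.205], [0, 0, 0], -0.35]
    - [[0, 0.005, 0.205], [0, 0, 0], -0.35]
    - [[0, 0.005, 0.205], [0, 0, 0], -0.35]
    - [[0, 0.005, 0.205], [0, 0, 0], -0.35]
    - [[0, 0.005, 0.205], [0, 0, 0], -0.35]

```text
time_s: 10.4
eef_pos: [556.0, 170.3, 26.1]
eef_rot: [[1.0, -0.031, -0.0], [-0.031, -1.0, -0.0], [-0.0, 0.0, -1.0]]
ft_force: [0.4, 0.6, 1.0]
opening: 0.326
finger_force: 0.0
```

Request:
jog_arm:
  commands:
    - [[0, 0, -0.5], [0, 0, 0], -0.35]
    - [[0, 0, -1], [0, 0, 0], -0.35]
    - [[0, 0, -1], [0, 0, 0], -0.35]
    - [[0, 0, -1], [0, 0, 0], -0.35]

```text
time_s: 10.9
eef_pos: [555.7, 170.2, 125.9]
eef_rot: [[1.0, -0.031, -0.0], [-0.031, -1.0, -0.0], [-0.0, 0.0, -1.0]]
ft_force: [-0.4, -0.7, -0.3]
opening: 0.317
finger_force: 0.0
```

```bash
python3 - <<'E'
from h import *;from plant import arm;import pickle
st=arm.read_state();print(st["opening"]*88)
d={n:arm.snapshot(n) for n in("side","scene","wrist")}
patterns(list(d.items()))
go(st,(491,22,110),-159)
go(st,(491,22,110),21)
E
```

```text
27.91924783950595
side [558.  175.2] 13.7 err 0.66 reddist 58.0
side [493.9  24.4] 19.0 err 0.5 reddist 44.0
side [ 505.6 -119.8] -20.9 err 0.53 reddist 41.0
wrist [538.1 175.5] -6.6 err 16.58 reddist 55.0
wrist [496.1  20.5] 27.5 err 15.0 reddist 36.0
pos [555.7 170.2 125.9] yaw -1.8 shift [-0.6    1.502  0.159] turnz 0.8734
pos [555.7 170.2 125.9] yaw -1.8 shift [-0.6    1.502  0.159] turnz -0.1266
```

Request:
jog_arm:
  commands:
    - [[-0.3, 0.75, 0], [0, 0, -0.125], -0.2]
    - [[-0.3, 0.75, 0], [0, 0, -0.125], -0.2]
    - [[-0.3, 0.75, 0], [0, 0, -0.125], 0.2]
    - [[-0.3, 0.75, 0], [0, 0, -0.125], 0.2]

```text
time_s: 11.55
eef_pos: [524.1, 96.8, 125.7]
eef_rot: [[0.937, 0.35, -0.0], [0.35, -0.937, 0.0], [-0.0, -0.0, -1.0]]
ft_force: [0.5, 0.4, 0.2]
opening: 0.577
finger_force: 0.0
```

```bash
python3 - <<'E'
from h import *;from plant import arm;import pickle
st=arm.read_state();d=pickle.load(open("s0.pkl","rb"))
print("loupe",ray(d["side"],(221,236),18),ray(d["scene"],(376,179),18));go(st,(491.5,22,110),21)
E
```

```text
loupe [381.09778306  87.43066624  18.        ] [382.17594938  93.27947177  18.        ]
pos [524.1  96.8 125.7] yaw 20.5 shift [-0.567  0.586  0.157] turnz -0.0027
```

Loupe is clear of the fingers. I go above B and look.

Request:
jog_arm:
  commands:
    - [[-0.57, 0.59, 0.1], [0, 0, 0], 0.2]
    - [[-0.57, 0.59, 0.1], [0, 0, 0], 0.2]
    - [[-0.57, 0.59, 0.1], [0, 0, 0], 0.2]
    - [[-0.57, 0.59, 0.1], [0, 0, 0], 0.2]

```text
time_s: 12.05
eef_pos: [492.4, 21.8, 116.3]
eef_rot: [[0.936, 0.353, 0.001], [0.353, -0.936, 0.0], [0.001, 0.0, -1.0]]
ft_force: [0.8, 0.8, -0.3]
opening: 0.598
finger_force: 0.0
```

```bash
python3 - <<'E'
from h import *;from plant import arm;import pickle
s=arm.snapshot("wrist");st=arm.read_state()
b,r=masks(s["image"]);print(st["opening"]*88)
for c,a,m in blobs(b,100):print("blue",c.round(),a,np.argwhere(m)[:,::-1].min(0),np.argwhere(m)[:,::-1].max(0))
for c,a,m in blobs(r,100):print("red",c.round(),a,ray(s,c,8)[:2].round(1),np.argwhere(m)[:,::-1].min(0),np.argwhere(m)[:,::-1].max(0))
cv2.imwrite("pics/w5.png",s["image"][:,:,::-1])
go(st,(491.5,22,22),21)
E
```

```text
53.11232738568433
blue [146.  40.] 1852 [126   0] [167  85]
blue [325. 187.] 471 [316 168] [333 203]
blue [516. 243.] 510 [493 228] [536 254]
red [182.   3.] 173 [585.9 164.9] [167   0] [193  10]
red [324. 146.] 1010 [528.4  37.8] [306 129] [342 163]
red [530. 208.] 861 [ 540.7 -134.3] [512 193] [547 225]
pos [492.4  21.9 116.3] yaw 20.7 shift [-0.009 -0.004  0.943] turnz -0.0016
```

View pics/w5.png

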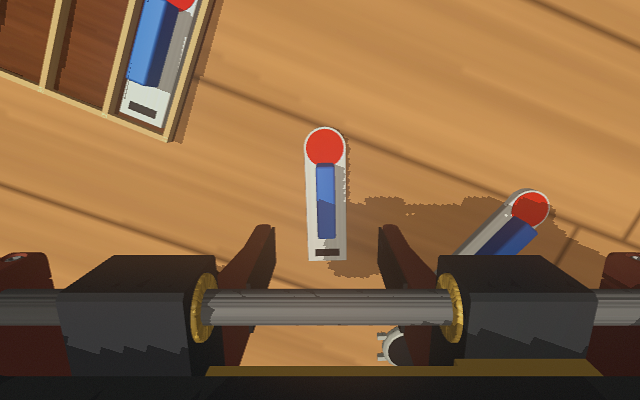

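The view shows C lying properly in its compartment. B is centred under the open jaws, cap at (325,146) and tail at (327,260).

Request:
jog_arm:
  commands:
    - [[0, 0, 0.94], [0, 0, 0], 0.2]
    - [[0, 0, 0.94], [0, 0, 0], 0.2]
    - [[0, 0, 0.94], [0, 0, 0], 0.2]
    - [[0, 0, 0.94], [0, 0, 0], -1]
    - [[0, 0, 0.94], [0, 0, 0], -1]
    - [[0, 0, 0.94], [0, 0, 0], -1]
    - [[0, 0, 0.94], [0, 0, 0], -1]
    - [[0, 0, 0.94], [0, 0, 0], -1]
  squeeze: 30

```text
time_s: 13.1
eef_pos: [491.6, 20.9, 22.8]
eef_rot: [[0.935, 0.354, 0.001], [0.354, -0.935, -0.0], [0.001, 0.0, -1.0]]
ft_force: [-0.5, 0.4, 7.1]
opening: 0.157
finger_force: 30.0
```

Request:
jog_arm:
  commands:
    - [[0, 0, 0], [0, 0, 0], -1]
    - [[0, 0, 0], [0, 0, 0], -1]
    - [[0, 0, 0], [0, 0, 0], -1]

```text
time_s: 13.48
eef_pos: [491.6, 20.9, 22.8]
eef_rot: [[0.935, 0.354, 0.001], [0.354, -0.935, -0.0], [0.001, 0.0, -1.0]]
ft_force: [-0.5, 0.3, 6.4]
opening: 0.159
finger_force: 30.0
```

Request:
jog_arm:
  commands:
    - [[0, 0, -0.7], [0, 0, 0], -1]
    - [[0, 0, -0.7], [0, 0, 0], -1]
    - [[0, 0, -0.7], [0, 0, 0], -1]
    - [[0, 0, -0.7], [0, 0, 0], -1]

```text
time_s: 13.98
eef_pos: [490.1, 21.0, 91.1]
eef_rot: [[0.935, 0.354, -0.002], [0.354, -0.935, 0.0], [-0.002, -0.001, -1.0]]
ft_force: [-0.7, -0.2, -1.1]
opening: 0.158
finger_force: 30.0
```

```bash
python3 - <<'E'
from h import *;from plant import arm;import pickle
s=arm.snapshot("wrist");st=arm.read_state()
b,r=masks(s["image"]);print(st["opening"]*88)
R=st["eef_rot"]
for c,a,m in blobs(r,100):
  top=(c[0],np.argwhere(m)[:,0].min()-2);print("red",c.round(),a,"tool",(R.T@(ray(s,top,st["eef_pos"][2]-14)-st["eef_pos"])).round(1))
ce=np.array([558,239.2]);a=np.radians(-1.8);v=np.array([-np.sin(a),np.cos(a)])
for y in(-23,23,69):print(y,(ce+y*v).round(1))
go(st,(*(ce+69*v),92),-1.8)
E
```

```text
13.685615173948367
red [326. 165.] 2430 tool [54.7 -0.7 13.9]
red [551. 214.] 1040 tool [ 24.6 113.5  13.8]
-23 [557.3 216.2]
23 [558.7 262.2]
69 [560.2 308.2]
pos [490.   21.   90.9] yaw 20.7 shift [ 1.671 -2.438 -0.012] turnz 0.1251
```

Request:
jog_arm:
  commands:
    - [[0.75, -1, 0], [0, 0, 0.125], -1]
    - [[0.75, -1, 0], [0, 0, 0.125], -1]
    - [[0.75, -1, 0], [0, 0, 0.125], -1]
    - [[0.75, -1, 0], [0, 0, 0.125], -1]

```text
time_s: 14.52
eef_pos: [525.3, 141.8, 90.8]
eef_rot: [[1.0, -0.029, -0.002], [-0.029, -1.0, -0.0], [-0.002, 0.001, -1.0]]
ft_force: [0.0, -0.2, -1.6]
opening: 0.156
finger_force: 30.0
```

Request:
jog_arm:
  commands:
    - [[0.3, -1, 0], [0, 0, 0], -1]
    - [[0.3, -1, 0], [0, 0, 0], -1]
    - [[0.3, -1, 0], [0, 0, 0], -1]
    - [[0.3, -1, 0], [0, 0, 0], -1]

```text
time_s: 15.02
eef_pos: [558.0, 238.5, 91.2]
eef_rot: [[1.0, -0.031, -0.003], [-0.031, -1.0, -0.001], [-0.003, 0.002, -1.0]]
ft_force: [-0.2, -1.4, -1.9]
opening: 0.16
finger_force: 30.0
```

```bash
python3 - <<'E'
from h import *;from plant import arm;import pickle
s=arm.snapshot("wrist");st=arm.read_state();R=st["eef_rot"]
b,r=masks(s["image"]);print(st["opening"]*88)
for c,a,m in blobs(r,500):
  top=(c[0],np.argwhere(m)[:,0].min()-2);print("red",c.round(),a,"tool",(R.T@(ray(s,top,st["eef_pos"][2]-14)-st["eef_pos"])).round(1))
go(st,(558.7,262.2,45),-1.8)
E
```

```text
13.591163573524186
red [322. 118.] 5072 tool [68.1 -2.8 13.8]
red [426. 152.] 1275 tool [56.9 47.6 13.9]
red [326. 165.] 2440 tool [54.5 -0.9 13.9]
pos [558.  238.2  91.4] yaw -1.8 shift [ 0.001 -0.24   0.463] turnz -0.0001
```

Request:
jog_arm:
  commands:
    - [[0.005, -0.24, 0], [0, 0, 0], -1]
    - [[0.005, -0.24, 0.2], [0, 0, 0], -1]
    - [[0.005, -0.24, 0.45], [0, 0, 0], -1]
    - [[0.005, -0.24, 0.45], [0, 0, 0], -1]
    - [[0.005, -0.24, 0.45], [0, 0, 0], -1]

```text
time_s: 15.7
eef_pos: [560.8, 264.2, 47.7]
eef_rot: [[1.0, -0.031, 0.001], [-0.031, -1.0, 0.0], [0.001, -0.0, -1.0]]
ft_force: [0.3, -0.6, -0.8]
opening: 0.156
finger_force: 30.0
```

```bash
python3 - <<'E'
from h import *;from plant import arm;import pickle
st=arm.read_state();print(st["opening"]*88);go(st,(558.7,262.2,26.5),-1.8)
E
```

```text
13.753069093020418
pos [560.8 264.2  47.7] yaw -1.8 shift [-0.02   0.021  0.212] turnz 0.0
```

Request:
jog_arm:
  commands:
    - [[-0.01, 0.02, 0.1], [0, 0, 0], -1]
    - [[-0.01, 0.02, 0.21], [0, 0, 0], -1]
    - [[-0.01, 0.02, 0.21], [0, 0, 0], -1]
    - [[-0.01, 0.02, 0.21], [0, 0, 0], -0.35]
    - [[-0.01, 0.02, 0.21], [0, 0, 0], -0.35]
    - [[-0.01, 0.02, 0.21], [0, 0, 0], -0.35]
    - [[-0.01, 0.02, 0.21], [0, 0, 0], -0.35]
    - [[-0.01, 0.02, 0.21], [0, 0, 0], -0.35]

```text
time_s: 16.7
eef_pos: [559.4, 262.0, 26.2]
eef_rot: [[1.0, -0.031, 0.0], [-0.031, -1.0, -0.0], [0.0, 0.0, -1.0]]
ft_force: [0.2, 0.7, -0.1]
opening: 0.323
finger_force: 0.0
```

Request:
jog_arm:
  commands:
    - [[0, 0, -0.5], [0, 0, 0], -0.35]
    - [[0, 0, -1], [0, 0, 0], -0.35]
    - [[0, 0, -1], [0, 0, 0], -0.35]
    - [[0, 0, -1], [0, 0, 0], -0.35]

```text
time_s: 17.2
eef_pos: [559.0, 261.9, 125.9]
eef_rot: [[1.0, -0.031, -0.0], [-0.031, -1.0, -0.0], [-0.0, 0.0, -1.0]]
ft_force: [-0.7, 0.0, -0.7]
opening: 0.327
finger_force: 0.0
```

```bash
python3 - <<'E'
from h import *;from plant import arm;import pickle
st=arm.read_state();print(st["opening"]*88)
patterns([("side",arm.snapshot("side"))])
go(st,(503,-121,110),-18)
E
```

```text
28.792142412888392
side [ 504.6 -118.9] -21.8 err 0.49 reddist 42.0
pos [559.  261.9 125.9] yaw -1.8 shift [-0.44   3.844  0.16 ] turnz 0.09
```

Request:
jog_arm:
  commands:
    - [[-0.11, 0.96, 0], [0, 0, 0], -0.35]
    - [[-0.11, 0.96, 0], [0, 0, 0], -0.35]
    - [[-0.11, 0.96, 0], [0, 0, 0], -0.35]

```text
time_s: 17.62
eef_pos: [543.5, 164.2, 124.4]
eef_rot: [[0.999, -0.034, -0.004], [-0.034, -0.999, -0.001], [-0.004, 0.001, -1.0]]
ft_force: [-0.4, -0.3, -0.4]
opening: 0.323
finger_force: 0.0
```

Request:
jog_arm:
  commands:
    - [[-0.11, 0.96, 0], [0, 0, 0], 0.2]
    - [[-0.11, 0.96, 0], [0, 0, 0], 0.2]
    - [[-0.11, 0.96, 0], [0, 0, 0], 0.2]

```text
time_s: 18.0
eef_pos: [530.7, 69.9, 125.2]
eef_rot: [[0.999, -0.034, -0.002], [-0.034, -0.999, 0.0], [-0.002, 0.0, -1.0]]
ft_force: [0.1, 0.1, -0.2]
opening: 0.591
finger_force: 0.0
```

Request:
jog_arm:
  commands:
    - [[-0.11, 0.96, 0], [0, 0, 0], 0.2]
    - [[-0.11, 0.96, 0], [0, 0, 0], 0.2]
    - [[-0.11, 0.96, 0], [0, 0, 0], 0.2]

```text
time_s: 18.38
eef_pos: [517.7, -25.0, 125.7]
eef_rot: [[0.999, -0.033, -0.0], [-0.033, -0.999, 0.0], [-0.0, -0.0, -1.0]]
ft_force: [-0.7, -0.5, -0.3]
opening: 0.603
finger_force: 0.0
```

Request:
jog_arm:
  commands:
    - [[-0.11, 0.96, 0.1], [0, 0, 0.09], 0.2]
    - [[-0.11, 0.96, 0.1], [0, 0, 0.09], 0.2]
    - [[-0.11, 0.96, 0.1], [0, 0, 0.09], 0.2]
    - [[-0.11, 0.96, 0.1], [0, 0, 0.09], 0.2]

```text
time_s: 18.88
eef_pos: [503.8, -118.6, 115.9]
eef_rot: [[0.952, -0.307, -0.0], [-0.307, -0.952, 0.001], [-0.001, -0.001, -1.0]]
ft_force: [0.4, -0.4, -0.5]
opening: 0.599
finger_force: 0.0
```

```bash
python3 - <<'E'
from h import *;from plant import arm;import pickle
s=arm.snapshot("wrist");st=arm.read_state();R=st["eef_rot"]
b,r=masks(s["image"]);print(st["opening"]*88)
for nm,mm,z in(("b",b,28),("r",r,8)):
 for c,a,m in blobs(mm,100):
  q=np.argwhere(m)[:,::-1];print(nm,c.round(),a,q.min(0),q.max(0),"tool",(R.T@(ray(s,c,z)-st["eef_pos"])).round(1))
cv2.imwrite("pics/w6.png",s["image"][:,:,::-1])
go(st,(503,-121,22),-18)
E
```

```text
53.24899157393212
b [329. 227.] 313 [321 215] [337 237] tool [-19.2   2.1  88. ]
r [331. 147.] 970 [313 129] [348 162] tool [ 39.    3.2 108. ]
pos [ 503.8 -118.5  116. ] yaw -17.9 shift [0.001 0.027 0.94 ] turnz 0.0008
```

View pics/w6.png

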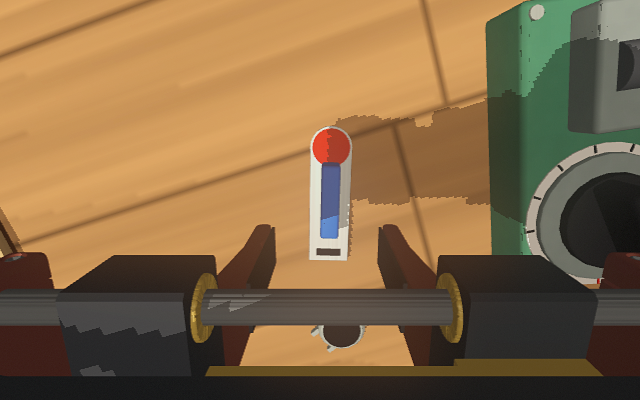

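A is centred between the jaws, cap at (331,147) and tail at (329,260). The counter edge at column 490 is well outside the fingers.

Request:
jog_arm:
  commands:
    - [[0, 0.025, 0.94], [0, 0, -0.005], 0.2]
    - [[0, 0.025, 0.94], [0, 0, -0.005], 0.2]
    - [[0, 0.025, 0.94], [0, 0, -0.005], 0.2]
    - [[0, 0.025, 0.94], [0, 0, -0.005], -1]
    - [[0, 0.025, 0.94], [0, 0, -0.005], -1]
    - [[0, 0.025, 0.94], [0, 0, -0.005], -1]
    - [[0, 0.025, 0.94], [0, 0, -0.005], -1]
    - [[0, 0.025, 0.94], [0, 0, -0.005], -1]
  squeeze: 30

```text
time_s: 19.92
eef_pos: [503.0, -122.9, 22.8]
eef_rot: [[0.956, -0.294, 0.001], [-0.294, -0.956, -0.0], [0.001, -0.0, -1.0]]
ft_force: [-1.2, 1.9, 7.5]
opening: 0.16
finger_force: 29.9
```

Request:
jog_arm:
  commands:
    - [[0, 0, 0], [0, 0, 0], -1]
    - [[0, 0, 0], [0, 0, 0], -1]

```text
time_s: 20.18
eef_pos: [503.0, -122.8, 22.8]
eef_rot: [[0.956, -0.294, 0.001], [-0.294, -0.956, -0.0], [0.001, -0.0, -1.0]]
ft_force: [-1.1, 0.9, 6.5]
opening: 0.158
finger_force: 29.9
```

Request:
jog_arm:
  commands:
    - [[0, 0, -0.7], [0, 0, 0], -1]
    - [[0, 0, -0.7], [0, 0, 0], -1]
    - [[0, 0, -0.7], [0, 0, 0], -1]
    - [[0, 0, -0.7], [0, 0, 0], -1]

```text
time_s: 20.68
eef_pos: [501.4, -122.4, 90.9]
eef_rot: [[0.956, -0.294, -0.002], [-0.294, -0.956, 0.001], [-0.002, -0.0, -1.0]]
ft_force: [0.0, 0.1, -2.4]
opening: 0.155
finger_force: 29.9
```

```bash
python3 - <<'E'
from h import *;from plant import arm;import pickle
s=arm.snapshot("wrist");st=arm.read_state();R=st["eef_rot"]
b,r=masks(s["image"]);print(st["opening"]*88)
for c,a,m in blobs(r,500):
  top=(c[0],np.argwhere(m)[:,0].min()-2);print("red",c.round(),a,"tool",(R.T@(ray(s,top,st["eef_pos"][2]-14)-st["eef_pos"])).round(1))
go(st,(557.3,216.2,92),-1.8)
E
```

```text
13.906864553468953
red [327. 168.] 2413 tool [53.  -0.  13.9]
pos [ 501.4 -122.4   90.8] yaw -17.1 shift [-0.461 -3.401 -0.01 ] turnz -0.085
```

Request:
jog_arm:
  commands:
    - [[-0.12, -1, 0], [0, 0, -0.085], -1]
    - [[-0.12, -1, 0], [0, 0, -0.085], -1]
    - [[-0.12, -1, 0], [0, 0, -0.085], -1]
    - [[-0.12, -1, 0], [0, 0, -0.085], -1]

```text
time_s: 21.22
eef_pos: [519.9, -23.9, 91.3]
eef_rot: [[1.0, -0.031, -0.002], [-0.031, -1.0, -0.0], [-0.002, 0.0, -1.0]]
ft_force: [-0.5, -0.2, -1.1]
opening: 0.153
finger_force: 29.9
```

Request:
jog_arm:
  commands:
    - [[0.15, -1, 0], [0, 0, 0], -1]
    - [[0.15, -1, 0], [0, 0, 0], -1]
    - [[0.15, -1, 0], [0, 0, 0], -1]

```text
time_s: 21.6
eef_pos: [539.0, 76.6, 91.8]
eef_rot: [[1.0, -0.03, -0.0], [-0.03, -1.0, 0.0], [-0.0, -0.0, -1.0]]
ft_force: [-0.7, -0.4, -1.5]
opening: 0.155
finger_force: 29.9
```

Request:
jog_arm:
  commands:
    - [[0.15, -1, 0], [0, 0, 0], -1]
    - [[0.15, -1, 0], [0, 0, 0], -1]
    - [[0.15, -1, 0], [0, 0, 0], -1]
    - [[0.15, -1, 0], [0, 0, 0], -1]

```text
time_s: 22.1
eef_pos: [556.3, 173.4, 91.7]
eef_rot: [[0.999, -0.032, -0.001], [-0.032, -0.999, -0.001], [-0.001, 0.001, -1.0]]
ft_force: [-0.1, 0.4, -2.4]
opening: 0.158
finger_force: 29.9
```

```bash
python3 - <<'E'
from h import *;from plant import arm;import pickle
s=arm.snapshot("wrist");st=arm.read_state();R=st["eef_rot"]
b,r=masks(s["image"]);print(st["opening"]*88)
for c,a,m in blobs(r,500):
  top=(c[0],np.argwhere(m)[:,0].min()-2);print("red",c.round(),a,"tool",(R.T@(ray(s,top,st["eef_pos"][2]-14)-st["eef_pos"])).round(1))
go(st,(559,216.2,46),-1.8)
E
```

```text
13.589357178958563
red [225. 119.] 5111 tool [ 67.6 -48.6  13.9]
red [195. 149.] 1296 tool [ 58.3 -63.4  13.9]
red [327. 168.] 2420 tool [53.1 -0.4 13.9]
pos [556.2 173.2  91.8] yaw -1.9 shift [ 0.014 -0.431  0.457] turnz -0.0005
```

Request:
jog_arm:
  commands:
    - [[0.015, -0.43, 0], [0, 0, 0], -1]
    - [[0.015, -0.43, 0], [0, 0, 0], -1]
    - [[0.015, -0.43, 0.4], [0, 0, 0], -1]
    - [[0.015, -0.43, 0.4], [0, 0, 0], -1]
    - [[0.015, -0.43, 0.4], [0, 0, 0], -1]
    - [[0.015, -0.43, 0.4], [0, 0, 0], -1]

```text
time_s: 22.9
eef_pos: [560.6, 217.9, 53.5]
eef_rot: [[0.999, -0.032, 0.002], [-0.032, -0.999, 0.0], [0.002, -0.0, -1.0]]
ft_force: [-0.0, 0.2, -1.8]
opening: 0.156
finger_force: 29.9
```

```bash
python3 - <<'E'
from h import *;from plant import arm;import pickle
st=arm.read_state();print(st["opening"]*88);go(st,(559,216.2,26.2),-1.8)
s=arm.snapshot("wrist");cv2.imwrite("pics/w7.png",s["image"][:,:,::-1])
E
```

```text
13.749251284359993
pos [560.6 217.9  53.5] yaw -1.8 shift [-0.016  0.017  0.273] turnz -0.0001
```

View pics/w7.png

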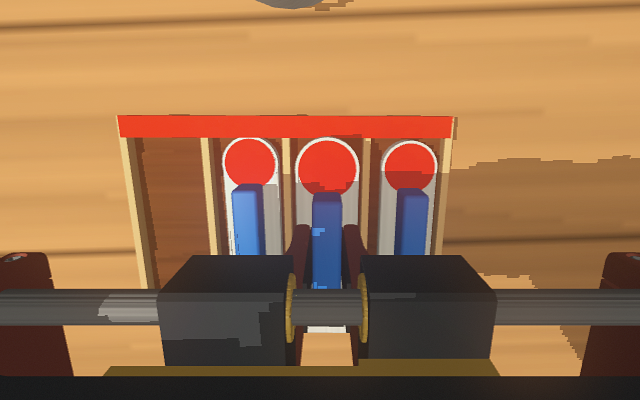

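B and C lie in their compartments, caps at (250,163) and (409,165), and A hangs over the one between them at (327,168).

Request:
jog_arm:
  commands:
    - [[-0.02, 0.015, 0.1], [0, 0, 0], -1]
    - [[-0.02, 0.015, 0.27], [0, 0, 0], -1]
    - [[-0.02, 0.015, 0.27], [0, 0, 0], -1]
    - [[-0.02, 0.015, 0.27], [0, 0, 0], -0.4]
    - [[-0.02, 0.015, 0.27], [0, 0, 0], -0.4]
    - [[-0.02, 0.015, 0.27], [0, 0, 0], -0.4]
    - [[-0.02, 0.015, 0.27], [0, 0, 0], -0.4]
    - [[-0.02, 0.015, 0.27], [0, 0, 0], -0.4]

```text
time_s: 23.95
eef_pos: [557.6, 216.8, 25.2]
eef_rot: [[1.0, -0.031, 0.0], [-0.031, -1.0, -0.0], [0.0, 0.0, -1.0]]
ft_force: [-0.3, -1.1, -0.4]
opening: 0.298
finger_force: 0.0
```

Request:
jog_arm:
  commands:
    - [[0, 0, -0.5], [0, 0, 0], -0.4]
    - [[0, 0, -1], [0, 0, 0], -0.4]
    - [[0, 0, -1], [0, 0, 0], -0.4]
    - [[0, 0, -1], [0, 0, 0], -0.4]

```text
time_s: 24.45
eef_pos: [557.2, 216.6, 124.9]
eef_rot: [[1.0, -0.031, -0.0], [-0.031, -1.0, -0.0], [-0.0, 0.0, -1.0]]
ft_force: [0.4, 0.1, -0.1]
opening: 0.304
finger_force: 0.0
```

Request:
jog_arm:
  commands:
    - [[-0.3, 1, -1], [0, 0, 0], -0.4]
    - [[-0.3, 1, -1], [0, 0, 0], -0.4]
    - [[-0.3, 1, -1], [0, 0, 0], -0.4]
    - [[-0.3, 1, -1], [0, 0, 0], -0.4]

```text
time_s: 24.95
eef_pos: [524.4, 117.4, 224.7]
eef_rot: [[0.999, -0.033, -0.0], [-0.033, -0.999, 0.0], [-0.0, -0.0, -1.0]]
ft_force: [0.4, -0.0, -0.2]
opening: 0.299
finger_force: 0.0
```

```bash
python3 - <<'E'
from h import *;from plant import arm;import pickle
st=arm.read_state();print(st["opening"]*88)
for n in("side","scene","wrist"):
    s=arm.snapshot(n);b,r=masks(s["image"]);print(n)
    for c,a,m in blobs(b,20):
        p=ray(s,c,24)[:2];v,e=fit([(s,m)],[p[0],p[1],0],4);print(v[:2].round(1),np.degrees(v[2]).round(1),e.round(2))
go(st,(440,-200,300),-9)
E
```

```text
26.28457779055521
side
[561.9 262.6] 0.0 0.47
[558.2 217.2] 0.0 0.5
[555.9 171.3] 0.0 0.52
scene
[546.3 170.8] 0.0 0.9
[548.8 217.2] 0.0 0.84
[552.  262.6] -0.0 0.85
wrist
pos [524.4 117.4 224.7] yaw -1.9 shift [-0.739  3.2   -0.754] turnz 0.0395
```

Request:
jog_arm:
  commands:
    - [[-0.17, 1, -0.1], [0, 0, 0], -0.4]
    - [[-0.17, 1, -0.1], [0, 0, 0], -0.4]
    - [[-0.17, 1, -0.1], [0, 0, 0], -0.4]

```text
time_s: 25.48
eef_pos: [503.8, 17.4, 233.9]
eef_rot: [[0.999, -0.033, -0.002], [-0.033, -0.999, -0.0], [-0.002, 0.0, -1.0]]
ft_force: [0.5, 0.2, -0.0]
opening: 0.301
finger_force: 0.0
```

Request:
jog_arm:
  commands:
    - [[-0.17, 1, -0.1], [0, 0, 0], 0]
    - [[-0.17, 1, -0.1], [0, 0, 0], 0]
    - [[-0.17, 1, -0.1], [0, 0, 0], 0]

```text
time_s: 25.85
eef_pos: [484.5, -81.7, 244.4]
eef_rot: [[0.999, -0.033, -0.001], [-0.033, -0.999, 0.0], [-0.001, -0.0, -1.0]]
ft_force: [0.3, -0.2, 0.1]
opening: 0.502
finger_force: 0.0
```

Request:
jog_arm:
  commands:
    - [[-0.17, 1, -0.1], [0, 0, 0], 0]
    - [[-0.17, 1, -0.1], [0, 0, 0], 0]
    - [[-0.17, 1, -0.1], [0, 0, 0], 0]

```text
time_s: 26.22
eef_pos: [464.8, -180.8, 254.5]
eef_rot: [[0.999, -0.033, -0.0], [-0.033, -0.999, 0.0], [-0.0, -0.0, -1.0]]
ft_force: [-1.0, 0.7, -1.2]
opening: 0.5
finger_force: 0.0
```

Request:
jog_arm:
  commands:
    - [[-0.17, 1, 0], [0, 0, 0.04], 0]
    - [[-0.17, 1, 0], [0, 0, 0.04], 0]
    - [[-0.17, 1, 0], [0, 0, 0.04], 0]
    - [[-0.17, 1, 0], [0, 0, 0.04], 0]

```text
time_s: 26.72
eef_pos: [444.6, -277.6, 254.4]
eef_rot: [[0.988, -0.155, -0.001], [-0.155, -0.988, 0.002], [-0.001, -0.002, -1.0]]
ft_force: [-0.2, -0.2, -0.6]
opening: 0.496
finger_force: 0.0
```

```bash
python3 - <<'E'
from h import *;from plant import arm;import pickle
s=arm.snapshot("wrist");st=arm.read_state();cv2.imwrite("pics/w8.png",s["image"][:,:,::-1]);pickle.dump((s,st),open("w8.pkl","wb"))
go(st,(450,-290,250),-9)
b,r=masks(s["image"])
for c,a,m in blobs(r,50):print("red",c.round(1),a,ray(s,c,142).round(1))
E
```

```text
pos [ 444.5 -277.6  254.6] yaw -8.9 shift [0.074 0.114 0.046] turnz 0.0006
red [347.4 112. ] 869 [ 505.8 -303.1  142. ]
```

View pics/w8.png

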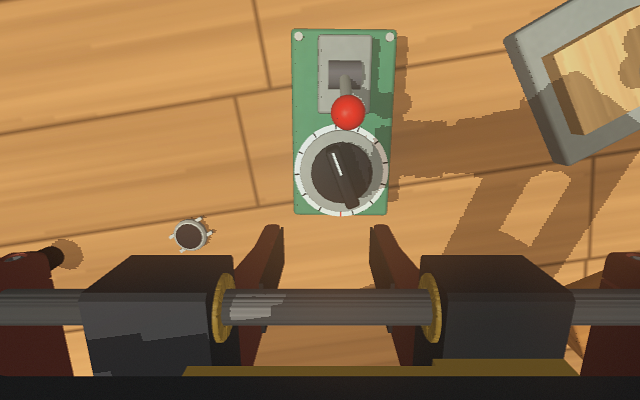

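The wrist view shows the counter's top corners near (292,29), (396,31), (390,214) and (294,213). The ball is at (347,112), and the knob bar runs from about (333,148) to (353,208) with its white mark at the upper end, at (337,163).

```bash
python3 - <<'E'
from h import *;import pickle
s,st=pickle.load(open("w8.pkl","rb"))
P=np.array([ray(s,p,50)[:2] for p in[(292,29),(396,31),(390,214),(294,213)]]);print(P.round(1),P.mean(0))
yx=P[0]+P[1]-P[2]-P[3];print("yaw",np.degrees(np.arctan2(yx[1],yx[0])))
im=cv2.cvtColor(s["image"],cv2.COLOR_RGB2HSV)
g=((abs(im[...,0].astype(int)-75)<15)&(im[...,1]>90)).astype(np.uint8)
print(cv2.minAreaRect(np.argwhere(g)[:,::-1].astype(np.float32)))
for p in[(334,148),(353,208),(333,154),(341,173)]:print(p,ray(s,p,94)[:2].round(1))
cr=cv2.resize(s["image"][120:225,285:400,::-1],None,fx=5,fy=5,interpolation=cv2.INTER_CUBIC);cv2.imwrite("pics/knob.png",cr)
E
```

```text
[[ 589.1 -266.3]
 [ 571.7 -365.3]
 [ 388.2 -339.5]
 [ 405.8 -234.9]] [ 488.6931769  -301.49705185]
yaw -8.866994930799436
((367.7201843261719, 124.8367919921875), (13.892441749572754, 10.797234535217285), 30.256441116333008)
(334, 148) [ 474.8 -289.1]
(353, 208) [ 415.  -298.6]
(333, 154) [ 469.5 -287.4]
(341, 173) [ 450.7 -292.1]
```

View pics/knob.png

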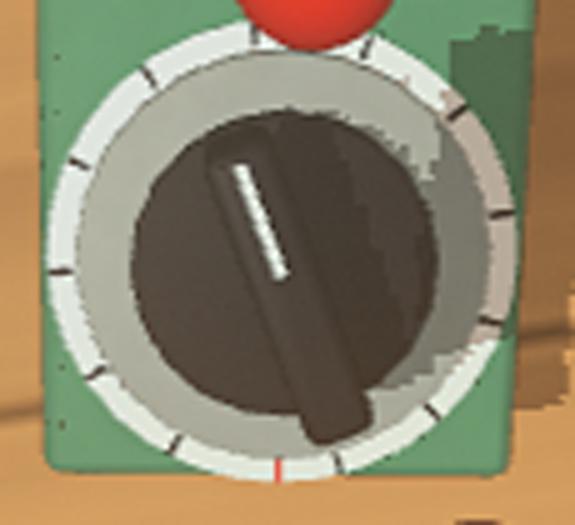

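Request:
jog_arm:
  commands:
    - [[0.22, 0.17, 0], [0, 0, 0], -1]
    - [[0.22, 0.17, 0.3], [0, 0, 0], -1]
    - [[0.22, 0.17, 0.8], [0, 0, 0], -1]
    - [[0.22, 0.17, 1], [0, 0, 0], -1]
    - [[0.22, 0.17, 1], [0, 0, 0], -1]
    - [[0.22, 0.17, 1], [0, 0, 0], -1]
  squeeze: 20

```text
time_s: 27.52
eef_pos: [464.0, -299.7, 156.2]
eef_rot: [[0.988, -0.155, 0.001], [-0.155, -0.988, -0.001], [0.001, 0.001, -1.0]]
ft_force: [-1.3, 0.5, -0.2]
opening: 0.008
finger_force: 0.0
```

Request:
jog_arm:
  commands:
    - [[0, 0, 0.08], [0, 0, 0], -1]
    - [[0, 0, 0.08], [0, 0, 0], -1]
    - [[0, 0, 0.08], [0, 0, 0], -1]

```text
time_s: 27.9
eef_pos: [463.2, -300.3, 147.5]
eef_rot: [[0.988, -0.156, 0.0], [-0.156, -0.988, -0.0], [0.0, 0.0, -1.0]]
ft_force: [-0.2, 0.7, -0.3]
opening: 0.003
finger_force: 0.0
```

Request:
jog_arm:
  commands:
    - [[0.15, 0, 0], [0, 0, 0], -1]
    - [[0.25, 0, 0], [0, 0, 0], -1]
    - [[0.35, 0, 0], [0, 0, 0], -1]
    - [[0.45, 0, 0], [0, 0, 0], -1]
    - [[0.55, 0, 0], [0, 0, 0], -1]
    - [[0.65, 0, 0], [0, 0, 0], -1]
    - [[0.75, 0, 0], [0, 0, 0], -1]
    - [[0.75, 0, 0], [0, 0, 0], -1]

```text
time_s: 28.9
eef_pos: [538.1, -312.1, 147.1]
eef_rot: [[0.988, -0.156, 0.001], [-0.156, -0.988, -0.0], [0.001, 0.0, -1.0]]
ft_force: [0.1, 0.8, 0.6]
opening: 0.007
finger_force: 0.0
```

```bash
cat >> h.py <<'E'
C0=np.array([488.7,-301.5]);CY=np.radians(-8.9);CX=np.array([np.cos(CY),np.sin(CY)]);CYv=np.array([-CX[1],CX[0]])
def tc(p): d=np.array(p[:2])-C0;return (d@CX).round(1),(d@CYv).round(1)
def cw(x,y,z): p=C0+x*CX+y*CYv;return (p[0],p[1],z)
E
python3 - <<'E'
from h import *;from plant import arm
st=arm.read_state();print(st["opening"],tc(st["eef_pos"]),st["eef_pos"].round(1))
for n in("side","scene","wrist"):
    s=arm.snapshot(n);b,r=masks(s["image"])
    for c,a,m in blobs(r,15):
        p=ray(s,c,142)
        if abs(tc(p)[1])<40 and 0<tc(p)[0]<130:print(n,c.round(1),a,tc(p))
E
```

```text
0.006722051970304995 (np.float64(50.5), np.float64(-2.8)) [ 538.1 -312.1  147.1]
scene [225.5 165.1] 35 (np.float64(68.7), np.float64(-4.5))
wrist [320.  202.6] 2338 (np.float64(73.0), np.float64(0.6))
```

Request:
jog_arm:
  commands:
    - [[0.07, 0, 0], [0, 0, 0], -1]
    - [[0.13, 0, 0], [0, 0, 0], -1]
    - [[0.13, 0, 0], [0, 0, 0], -1]
    - [[0.13, 0, 0], [0, 0, 0], -1]

```text
time_s: 29.55
eef_pos: [550.2, -314.0, 147.3]
eef_rot: [[0.988, -0.156, 0.0], [-0.156, -0.988, -0.0], [0.0, 0.0, -1.0]]
ft_force: [0.1, -0.8, 0.7]
opening: 0.006
finger_force: 0.0
```

```bash
python3 - <<'E'
from h import *;from plant import arm
st=arm.read_state();print(st["ft_force"],tc(st["eef_pos"]),st["eef_pos"].round(1))
for n in("side","scene","wrist"):
    s=arm.snapshot(n);b,r=masks(s["image"])
    for c,a,m in blobs(r,15):
        p=ray(s,c,142)
        if abs(tc(p)[1])<40 and 0<tc(p)[0]<130:print(n,c.round(1),a,tc(p))
E
```

```text
[ 0.1271425  -0.82059235  0.6618343 ] (np.float64(62.7), np.float64(-2.8)) [ 550.2 -314.   147.3]
scene [223.6 169. ] 36 (np.float64(84.4), np.float64(-1.8))
wrist [320.5 202. ] 2141 (np.float64(86.3), np.float64(0.2))
```

Request:
jog_arm:
  commands:
    - [[0.03, 0, 0], [0, 0, 0], -1]
    - [[0.03, 0, 0], [0, 0, 0], -1]
    - [[0.03, 0, 0], [0, 0, 0], -1]
    - [[0.03, 0, 0], [0, 0, 0], -1]

```text
time_s: 30.2
eef_pos: [552.5, -314.3, 147.1]
eef_rot: [[0.988, -0.156, -0.001], [-0.156, -0.988, 0.0], [-0.001, -0.0, -1.0]]
ft_force: [-2.5, -0.0, 1.0]
opening: 0.005
finger_force: 1.5
```

Request:
jog_arm:
  commands:
    - [[-0.2, 0, 0], [0, 0, 0], -1]
    - [[-0.6, 0, -0.2], [0, 0, 0], -1]
    - [[-1, 0, -0.3], [0, 0, 0], -1]
    - [[-1, 0, -0.3], [0, 0, 0], -1]

```text
time_s: 30.7
eef_pos: [452.8, -298.5, 178.1]
eef_rot: [[0.988, -0.158, 0.001], [-0.158, -0.988, -0.001], [0.001, 0.001, -1.0]]
ft_force: [-0.2, -0.1, -0.1]
opening: 0.003
finger_force: 0.0
```

Request:
jog_arm:
  commands:
    - [[-0.1, -0.03, 0], [0, 0, -0.11], 0]
    - [[-0.1, -0.03, 0], [0, 0, -0.11], 0]
    - [[-0.1, -0.03, 0], [0, 0, -0.11], 0]
    - [[-0.1, -0.03, 0], [0, 0, -0.11], 0]
    - [[-0.1, -0.03, 0], [0, 0, -0.11], 0]

```text
time_s: 31.32
eef_pos: [445.2, -294.4, 177.1]
eef_rot: [[0.983, 0.186, 0.0], [0.186, -0.983, -0.0], [0.0, 0.0, -1.0]]
ft_force: [-0.2, -0.0, -0.2]
opening: 0.494
finger_force: 0.0
```

```bash
python3 - <<'E'
from h import *;from plant import arm
st=arm.read_state();print(tc(st["eef_pos"]),st["opening"]*88);go(st,cw(-45,0,79),11)
for n in("side","scene","wrist"):
    s=arm.snapshot(n);b,r=masks(s["image"])
    if n=="wrist":cv2.imwrite("pics/w9.png",s["image"][:,:,::-1])
    for c,a,m in blobs(r,15):
        p=ray(s,c,142)
        if abs(tc(p)[1])<40 and 0<tc(p)[0]<130:print(n,c.round(1),a,tc(p))
E
```

```text
(np.float64(-44.1), np.float64(0.3)) 43.480307807390766
pos [ 445.2 -294.4  177.1] yaw 10.7 shift [-0.01  -0.     0.981] turnz -0.0016
side [403.4 259.3] 38 (np.float64(95.7), np.float64(5.1))
scene [223.5 169.3] 47 (np.float64(85.4), np.float64(-1.6))
wrist [415.7   6.5] 574 (np.float64(80.4), np.float64(-2.0))
```

View pics/w9.png

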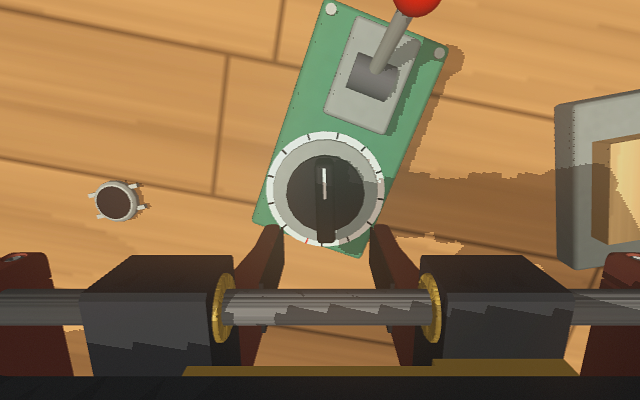

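The lever has been thrown: the ball is at (415,5), leaning away from the knob. The bar lies straight along the image's vertical through (325,190), so it is aligned with the jaws.

Request:
jog_arm:
  commands:
    - [[-0.01, 0, 0.5], [0, 0, 0], 0]
    - [[-0.01, 0, 0.97], [0, 0, 0], 0]
    - [[-0.01, 0, 0.97], [0, 0, 0], 0]
    - [[-0.01, 0, 0.97], [0, 0, 0], 0]
    - [[-0.01, 0, 0.97], [0, 0, 0], -1]
    - [[-0.01, 0, 0.97], [0, 0, 0], -1]
    - [[-0.01, 0, 0.97], [0, 0, 0], -1]
    - [[-0.01, 0, 0.97], [0, 0, 0], -1]
  squeeze: 25

```text
time_s: 32.48
eef_pos: [443.7, -293.4, 80.6]
eef_rot: [[0.982, 0.187, -0.0], [0.187, -0.982, 0.001], [0.0, -0.001, -1.0]]
ft_force: [0.3, 3.3, 4.9]
opening: 0.156
finger_force: 24.9
```

Request:
jog_arm:
  commands:
    - [[0, 0, 0], [0, 0, 0], -1]
    - [[0, 0, 0], [0, 0, 0], -1]
    - [[0, 0, 0], [0, 0, -0.05], -1]
    - [[0, 0, 0], [0, 0, -0.05], -1]

```text
time_s: 32.98
eef_pos: [443.8, -293.7, 80.6]
eef_rot: [[0.941, 0.338, 0.0], [0.338, -0.941, 0.001], [0.0, -0.001, -1.0]]
ft_force: [0.4, 3.8, 5.6]
opening: 0.158
finger_force: 24.9
```

```bash
python3 - <<'E'
from h import *;from plant import arm
st=arm.read_state();print(tc(st["eef_pos"]),st["opening"]*88,st["wrist_torque"],st["ft_force"],st["joint_positions"]);go(st,cw(-45,0,79),171)
E
```

```text
(np.float64(-45.6), np.float64(0.8)) 13.928161813152522 [0.69800812 0.08009845 0.02300765] [0.4455821  3.77578509 5.61604089] [-7.14978391e-01  4.53854176e-01  1.81537981e+00  9.61408459e-04
  8.72908125e-01  5.10349591e-01]
pos [ 443.8 -293.7   80.6] yaw 19.8 shift [0.001 0.01  0.016] turnz -0.8402
```

Request:
jog_arm:
  commands:
    - [[0, 0.005, 0], [0, 0, -0.06], -1]
    - [[0, 0.005, 0], [0, 0, -0.12], -1]
    - [[0, 0.005, 0], [0, 0, -0.18], -1]
    - [[0, 0.005, 0], [0, 0, -0.24], -1]
    - [[0, 0.005, 0], [0, 0, -0.3], -1]
    - [[0, 0.005, 0], [0, 0, -0.36], -1]
    - [[0, 0.005, 0], [0, 0, -0.42], -1]
    - [[0, 0.005, 0], [0, 0, -0.45], -1]

```text
time_s: 33.98
eef_pos: [445.4, -294.6, 80.7]
eef_rot: [[-0.188, 0.982, 0.003], [0.982, 0.188, 0.0], [-0.0, 0.003, -1.0]]
ft_force: [5.1, 3.7, 2.1]
opening: 0.157
finger_force: 25.0
```

Request:
jog_arm:
  commands:
    - [[0, 0, 0], [0, 0, -0.06], -1]
    - [[0, 0, 0], [0, 0, -0.12], -1]
    - [[0, 0, 0], [0, 0, -0.18], -1]
    - [[0, 0, 0], [0, 0, -0.24], -1]
    - [[0, 0, 0], [0, 0, -0.3], -1]
    - [[0, 0, 0], [0, 0, -0.33], -1]
    - [[0, 0, 0], [0, 0, -0.33], -1]

```text
time_s: 34.85
eef_pos: [446.4, -293.7, 80.7]
eef_rot: [[-0.94, 0.341, 0.004], [0.341, 0.94, 0.001], [-0.004, 0.003, -1.0]]
ft_force: [8.5, 8.1, 1.4]
opening: 0.16
finger_force: 24.9
```

```bash
python3 - <<'E'
from h import *;from plant import arm
st=arm.read_state();print(tc(st["eef_pos"]),st["opening"]*88,st["wrist_torque"],st["ft_force"],st["finger_force"]);go(st,cw(-45,0,79),171)
E
```

```text
(np.float64(-43.0), np.float64(1.1)) 14.07649197510344 [ 1.38853341 -1.44480331  0.06018621] [8.46791851 8.11129328 1.39250421] 24.93358075618744
pos [ 446.4 -293.7   80.7] yaw 160.0 shift [ 0.018 -0.015  0.017] turnz -0.0609
```

Request:
jog_arm:
  commands:
    - [[-0.005, 0.013, 0], [0, 0, -0.02], -1]
    - [[-0.005, 0.013, 0], [0, 0, -0.04], -1]
    - [[-0.005, 0.013, 0], [0, 0, -0.055], -1]
    - [[-0.005, 0.013, 0], [0, 0, -0.055], -1]

```text
time_s: 35.35
eef_pos: [446.5, -293.4, 80.7]
eef_rot: [[-0.985, 0.175, 0.003], [0.175, 0.985, 0.0], [-0.003, 0.001, -1.0]]
ft_force: [4.1, 4.3, 2.2]
opening: 0.154
finger_force: 24.9
```

```bash
python3 - <<'E'
from h import *;from plant import arm
st=arm.read_state();print(tc(st["eef_pos"]),st["opening"]*88,st["wrist_torque"],st["ft_force"],st["finger_force"]);go(st,cw(-45,0,79),171.1)
E
```

```text
(np.float64(-42.9), np.float64(1.4)) 13.556159260163986 [ 0.89906791 -0.96683393  0.03931043] [4.09588587 4.27781411 2.16943826] 24.933223128318787
pos [ 446.5 -293.4   80.7] yaw 169.9 shift [ 0.02  -0.015  0.017] turnz -0.0065
```

Request:
jog_arm:
  commands:
    - [[0, 0.005, 0], [0, 0, -0.01], -1]
    - [[0, 0.005, 0], [0, 0, -0.01], -1]
    - [[0, 0.005, 0], [0, 0, -0.01], -1]

```text
time_s: 35.72
eef_pos: [446.4, -293.4, 80.7]
eef_rot: [[-0.989, 0.145, 0.003], [0.145, 0.989, -0.0], [-0.003, 0.0, -1.0]]
ft_force: [5.5, 4.3, 1.9]
opening: 0.162
finger_force: 25.3
```

```bash
python3 - <<'E'
from h import *;from plant import arm
st=arm.read_state();print(st["wrist_torque"],st["ft_force"],st["joint_efforts"][5]);go(st,cw(-45,0,79),171.1)
E
```

```text
[ 0.64372057 -0.87980783 -0.56575804] [5.53674069 4.25824297 1.85841976] -0.5588989332318306
pos [ 446.4 -293.4   80.7] yaw 171.7 shift [ 0.02  -0.015  0.017] turnz 0.0032
```

Request:
jog_arm:
  commands:
    - [[0, 0, 0], [0, 0, -0.01], -1]
    - [[0, 0, 0], [0, 0, -0.01], -1]
    - [[0, 0, 0], [0, 0, -0.01], -1]

```text
time_s: 36.1
eef_pos: [446.3, -293.3, 80.6]
eef_rot: [[-0.994, 0.114, 0.003], [0.114, 0.994, -0.0], [-0.003, 0.0, -1.0]]
ft_force: [4.5, 3.4, 3.3]
opening: 0.164
finger_force: 26.0
```

```bash
python3 - <<'E'
from h import *;from plant import arm
st=arm.read_state();print(st["wrist_torque"],st["ft_force"],st["joint_efforts"][5]);go(st,cw(-45,0,79),171.1)
E
```

```text
[ 0.68501417 -0.81291647 -0.68080929] [4.50024877 3.41446799 3.2507328 ] -0.702808890491724
pos [ 446.3 -293.3   80.6] yaw 173.5 shift [ 0.019 -0.014  0.016] turnz 0.0132
```

Request:
jog_arm:
  commands:
    - [[0, 0, 0], [0, 0, 0.008], -1]
    - [[0, 0, 0], [0, 0, 0.008], 0]
    - [[0, 0, 0], [0, 0, 0.008], 0]
    - [[0, 0, 0], [0, 0, 0.008], 0]
    - [[0, 0, 0], [0, 0, 0.008], 0]
    - [[0, 0, -0.4], [0, 0, 0.008], 0]
    - [[0, 0, -1], [0, 0, 0.008], 0]
    - [[0, 0, -1], [0, 0, 0.008], 0]

```text
time_s: 37.1
eef_pos: [447.5, -295.7, 184.6]
eef_rot: [[-0.991, 0.134, 0.007], [0.134, 0.991, -0.006], [-0.008, -0.005, -1.0]]
ft_force: [0.2, 0.2, -1.5]
opening: 0.5
finger_force: 0.0
```

Request:
jog_arm:
  commands:
    - [[0, 0, -0.4], [0, 0, 0], 0]
    - [[0, 0, -0.4], [0, 0, 0], -1]
    - [[0, 0, -0.4], [0, 0, 0], -1]
    - [[0, 0, -0.4], [0, 0, 0], -1]

```text
time_s: 37.6
eef_pos: [444.1, -292.6, 218.5]
eef_rot: [[-0.991, 0.135, -0.002], [0.135, 0.991, 0.002], [0.003, 0.002, -1.0]]
ft_force: [0.4, -0.7, 0.4]
opening: 0.196
finger_force: 0.0
```

```bash
python3 - <<'E'
from h import *;from plant import arm
import pickle
st=arm.read_state();print(tc(st["eef_pos"]),st["opening"]);go(st,cw(122,0,220),171.1)
d=pickle.load(open("s0.pkl","rb"))
for z in(50,150,250,350):print(z,"ballknob",ray(d["side"],(486,312),z)[:2].round(),ray(d["scene"],(160,120),z)[:2].round(),"plate",ray(d["scene"],(180,180),z)[:2].round())
s=arm.snapshot("wrist");cv2.imwrite("pics/w10.png",s["image"][:,:,::-1])
E
```

```text
(np.float64(-45.5), np.float64(1.9)) 0.1964018210773036
pos [ 444.1 -292.6  218.5] yaw 172.3 shift [-1.674 -0.053 -0.019] turnz 0.0065
50 ballknob [ 666. -492.] [ 327. -643.] plate [ 564. -467.]
150 ballknob [ 600. -497.] [ 432. -571.] plate [ 648. -411.]
250 ballknob [ 534. -502.] [ 537. -499.] plate [ 731. -355.]
350 ballknob [ 468. -507.] [ 642. -427.] plate [ 815. -298.]
```

View pics/w10.png

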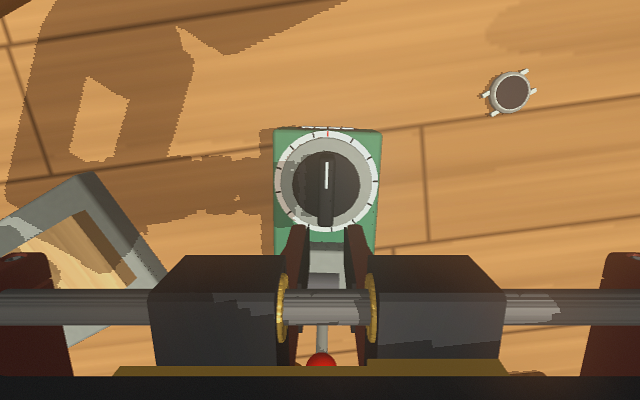

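The knob's white mark at (326,175) points straight at the red tick at (327,135), so the counter is at zero. The machine to the left stays well clear of the planned path.

Request:
jog_arm:
  commands:
    - [[-0.84, -0.03, 0], [0, 0, 0.006], -1]
    - [[-0.84, -0.03, 0], [0, 0, 0.006], -1]
    - [[-0.84, -0.03, 0], [0, 0, 0.006], -1]

```text
time_s: 38.02
eef_pos: [528.6, -307.5, 218.9]
eef_rot: [[-0.988, 0.152, -0.001], [0.152, 0.988, 0.001], [0.001, 0.0, -1.0]]
ft_force: [-0.8, 0.9, 0.3]
opening: 0.009
finger_force: 0.0
```

Request:
jog_arm:
  commands:
    - [[-0.84, -0.01, 0], [0, 0, 0], -1]
    - [[-0.84, -0.01, 0], [0, 0, 0], -1]
    - [[-0.84, -0.01, 0], [0, 0, 0], -1]
    - [[-0.84, -0.01, 0], [0, 0, 0], -1]

```text
time_s: 38.52
eef_pos: [608.7, -321.0, 219.6]
eef_rot: [[-0.988, 0.153, -0.002], [0.153, 0.988, 0.001], [0.002, 0.001, -1.0]]
ft_force: [-0.0, 0.0, 0.6]
opening: 0.01
finger_force: 0.0
```

```bash
python3 - <<'E'
from h import *;from plant import arm
st=arm.read_state();print(tc(st["eef_pos"]),st["opening"]);go(st,cw(122,0,147),171.1)
E
```

```text
(np.float64(121.6), np.float64(-0.7)) 0.009881657132086413
pos [ 608.7 -321.   219.6] yaw 171.2 shift [-0.006  0.007  0.726] turnz 0.0004
```

Request:
jog_arm:
  commands:
    - [[0, 0, 0.4], [0, 0, 0], -1]
    - [[0, 0, 0.72], [0, 0, 0], -1]
    - [[0, 0, 0.72], [0, 0, 0], -1]
    - [[0, 0, 0.72], [0, 0, 0], -1]

```text
time_s: 39.02
eef_pos: [610.4, -321.8, 149.6]
eef_rot: [[-0.988, 0.154, 0.001], [0.154, 0.988, -0.001], [-0.001, -0.001, -1.0]]
ft_force: [0.8, 0.9, 0.3]
opening: 0.011
finger_force: 0.0
```

Request:
jog_arm:
  commands:
    - [[0.15, 0, 0], [0, 0, 0], -1]
    - [[0.25, 0, 0], [0, 0, 0], -1]
    - [[0.35, 0, 0], [0, 0, 0], -1]
    - [[0.45, 0, 0], [0, 0, 0], -1]
    - [[0.55, 0, 0], [0, 0, 0], -1]
    - [[0.65, 0, 0], [0, 0, 0], -1]
    - [[0.75, 0, 0], [0, 0, 0], -1]
    - [[0.81, 0, 0], [0, 0, 0], -1]

```text
time_s: 40.02
eef_pos: [529.7, -308.8, 147.9]
eef_rot: [[-0.988, 0.153, -0.001], [0.153, 0.988, 0.0], [0.001, 0.0, -1.0]]
ft_force: [1.9, -1.5, 0.0]
opening: 0.004
finger_force: 0.5
```

Request:
jog_arm:
  commands:
    - [[0.03, 0, 0], [0, 0, 0], -1]
    - [[0.05, 0, 0], [0, 0, 0], -1]
    - [[0.05, 0, 0], [0, 0, 0], -1]

```text
time_s: 40.4
eef_pos: [525.6, -308.3, 148.2]
eef_rot: [[-0.988, 0.153, -0.0], [0.153, 0.988, -0.0], [0.0, -0.0, -1.0]]
ft_force: [-0.2, -0.7, 0.4]
opening: 0.01
finger_force: 0.0
```

```bash
python3 - <<'E'
from h import *;from plant import arm
st=arm.read_state();print(tc(st["eef_pos"]),st["ft_force"]);go(st,cw(35,0,147),171.1)
for n in("side","scene","wrist"):
    s=arm.snapshot(n);b,r=masks(s["image"])
    for c,a,m in blobs(r,15):
        p=ray(s,c,142)
        if abs(tc(p)[1])<40 and -30<tc(p)[0]<130:print(n,c.round(1),a,tc(p))
E
```

```text
(np.float64(37.5), np.float64(-1.0)) [-0.16066729 -0.69755779  0.4481955 ]
pos [ 525.6 -308.3  148.2] yaw 171.2 shift [0.025 0.01  0.012] turnz 0.0005
side [375.1 279.7] 102 (np.float64(14.5), np.float64(1.8))
wrist [330.1 203.2] 1983 (np.float64(13.5), np.float64(1.1))
```

Request:
jog_arm:
  commands:
    - [[0.03, 0, 0], [0, 0, 0], -1]
    - [[0.03, 0, 0], [0, 0, 0], -1]
    - [[0.03, 0, 0], [0, 0, 0], -1]

```text
time_s: 40.92
eef_pos: [524.3, -308.2, 148.4]
eef_rot: [[-0.988, 0.153, 0.003], [0.153, 0.988, -0.001], [-0.003, -0.0, -1.0]]
ft_force: [5.8, -0.0, -2.4]
opening: 0.003
finger_force: 2.6
```

Request:
jog_arm:
  commands:
    - [[0.015, 0, 0], [0, 0, 0], -1]
    - [[0.015, 0, 0], [0, 0, 0], -1]
    - [[0.015, 0, 0], [0, 0, 0], -1]

```text
time_s: 41.3
eef_pos: [524.0, -308.2, 148.5]
eef_rot: [[-0.988, 0.154, 0.005], [0.154, 0.988, -0.001], [-0.006, -0.001, -1.0]]
ft_force: [8.5, -0.0, -5.6]
opening: 0.006
finger_force: 4.2
```

Request:
jog_arm:
  commands:
    - [[-0.3, 0, 0], [0, 0, 0], -1]
    - [[-0.6, 0, 0], [0, 0, 0], -1]
    - [[-0.8, 0, 0], [0, 0, 0], -1]
    - [[-0.8, 0, 0], [0, 0, 0], -1]

```text
time_s: 41.8
eef_pos: [601.0, -320.0, 147.9]
eef_rot: [[-0.988, 0.152, -0.0], [0.152, 0.988, -0.0], [-0.0, -0.0, -1.0]]
ft_force: [-0.8, -0.5, -1.1]
opening: 0.004
finger_force: 0.0
```

Request:
jog_arm:
  commands:
    - [[0, 0, -1], [0, 0, 0], -1]
    - [[0, 0, -1], [0, 0, 0], -1]
    - [[0, 0, -1], [0, 0, 0], -1]

```text
time_s: 42.18
eef_pos: [600.9, -320.9, 252.1]
eef_rot: [[-0.988, 0.153, 0.005], [0.153, 0.988, -0.004], [-0.005, -0.003, -1.0]]
ft_force: [0.7, -0.2, -0.7]
opening: 0.009
finger_force: 0.0
```

Request:
jog_arm:
  commands:
    - [[0, 1, -0.5], [0, 0, 0], -1]
    - [[0, 1, -0.5], [0, 0, 0], -1]
    - [[0, 1, -0.5], [0, 0, 0], -1]
    - [[0, 1, -0.5], [0, 0, 0], -1]

```text
time_s: 42.68
eef_pos: [614.3, -221.1, 296.7]
eef_rot: [[-0.988, 0.153, -0.003], [0.153, 0.988, 0.0], [0.003, -0.0, -1.0]]
ft_force: [1.0, -0.6, -0.4]
opening: 0.005
finger_force: 0.0
```

```bash
python3 - <<'E'
from h import *;from plant import arm
st=arm.read_state();print(st["time_s"],st["eef_pos"],st["ft_force"])
d={n:arm.snapshot(n) for n in("side","scene","wrist")}
for n,s in d.items():
    b,r=masks(s["image"])
    for c,a,m in blobs(b,20):print(n,"blue",c.round(),ray(s,c,24)[:2].round(1))
    for c,a,m in blobs(r,15):
        p=ray(s,c,142)
        if abs(tc(p)[1])<40 and -30<tc(p)[0]<130:print(n,c.round(1),a,tc(p))
A=d["side"]["image"][130:360,170:460,::-1];cv2.imwrite("pics/fin.png",cv2.resize(A,None,fx=2.6,fy=2.6,interpolation=cv2.INTER_CUBIC))
E
```

```text
42.675 [ 614.30511304 -221.06692926  296.66070336] [ 0.96663779 -0.63334471 -0.44790243]
side blue [236. 164.] [561.6 262.7]
side blue [244. 173.] [557.8 217.3]
side blue [254. 182.] [556.  170.9]
side [374.4 279.6] 100 (np.float64(13.7), np.float64(2.8))
scene blue [394. 224.] [548.8 170.7]
scene blue [410. 228.] [551.8 217.2]
scene blue [426. 231.] [554.1 262.6]
scene [237.1 151.9] 39 (np.float64(8.5), np.float64(-0.6))
wrist [211.9  70.2] 747 (np.float64(11.2), np.float64(0.5))
```

View pics/fin.png

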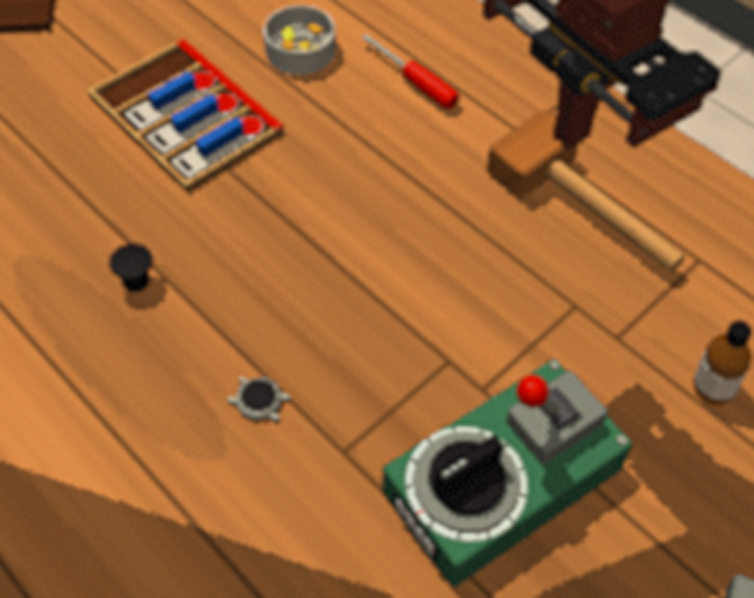

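The side view shows the three patterns in the tray with red tips at the red end, near (205,80), (228,103) and (252,125). The lever ball at (532,390) leans towards the knob, whose mark points to the zero tick, and every bystander is in place.

```bash
python3 -c "
from plant import arm
print(arm.hand_in())"
```

```text
the job is handed in; nothing more can be done
None
```

I handed the job in with all three patterns I found in tray compartments, rails up and red tips at the red end. The counter is wound back to zero, the clutch lever is back, and no bystander was moved. The hand-in gave no verdict.

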